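# Open the code lock of the bench strongbox

### The arm

A 6-joint arm with a two-finger parallel gripper is mounted at the origin on a cart in front of the work surface, level with it; the furniture and walls round the work are solid. World frame = base frame: x ahead of the robot, y to its left, z up, the work surface at z = 0. Lengths are in m, angles in degrees, forces in N, time in s.
With the tool pointing down it reaches from about 0.25 to 0.725 m from the base axis. Payload 9.7 kg.
Tool frame: the origin (TCP) lies at the centre of the arm's flange, where the gripper is bolted on; the fingertips stand 173 mm ahead of it and the grasp point (between the pads) lies bot.grip_depth ahead of it (bot.grip_depth is the distance from the TCP to the grasp point, in m); z points along the fingers, y is the direction in which the jaws open and shut (so a half turn about z gives the same grasp; the last joint's range is limited). The gripper opens to 85 mm and grips with 20 to 120 N. Pads are 22 mm wide; open, the fingers measure 114 mm over their backs; the gripper's body (76 mm by 85 mm) begins 54 mm behind the grasp point. The pads swing forward as they close: fully open they stand 13 mm farther back than shut.
Start: joints at [-69.672, 4.979, 10.078, 95.1, 0, 90], TCP at [0.191, -0.516, 0.405] pointing down, gripper open.
Joint ranges: [-179.16, 179.16], [-48.56, 103.87], [-65.8, 70.77], [-126.05, 130.52], [-82.76, 87.17], [-180, 180]. Speed limits (degrees/s): [127.2, 127.2, 147.25, 180, 180, 180].

### API

Orientations are given as [roll, pitch, yaw] about the fixed x, y, z axes, in that order (R = Rz(yaw) Ry(pitch) Rx(roll)).
In Python, from workcell import status, viewer, bot gives the robot as it stands. The module is installed in compiled form; this text tells all that it offers.
- The arm moves only by the tool move_arm, never from a script. Its argument "commands" is a list of rows, each an object with "claw": the gripper's target within -1 to 1 (fully open at 1, half-way at 0, shut at -1); "travel": the shift along the tool's x, y, z in cm, a list of three; "turn": the turn about the tool's z in degrees. A call has 1 to 5 rows; each row shifts and turns the commanded pose from where the row before left it, along the tool's axes as they then stand; what a row does not reach is not made up. A row lasts 1/12 s, in which the tool goes at most 41.7 mm and 7.16 degrees, less where a joint would pass 70% of its speed; a pose out of reach is approached as far as the arm can. A call is refused whole if a number of a shift passes 4.17 or a number of a turn 7.16, either way. A call with a gripper value outside its range is refused whole. The fingers move at their own pace and stop on an object; "squeeze" is the grip in N (left out, the last holds). Time passes only in rows, so rows that do not move let the fingers close. It gives the time, the measured TCP pose, the force and the opening at its end, in the units of the state.
- status.get_obs(): the state, without advancing time (a new reading comes with each control period).
- viewer.camera(name): name is "scene" or "top"; returns the picture (480x640x3 uint8, blue, green, red); there is no depth.
- viewer.camera_params(name): a dict with "camera_matrix" (3x3 intrinsics, pixels), "xyz" and "rotation" of the camera in the world. Camera axes: x right, y up, looking along -z (the intrinsics and any distortion apply to the point x, -y, -z); pixel columns grow to the right and rows downward; lengths in m; the calibration is good to about 2 mm. A picture is of the moment at which its call begins. camera_params takes no time and is no camera call.
- bot.job_done(): hands the job in, once; it reports no verdict.
The state is a dict: "time": time; "q": joint angles; "qd": joint speeds; "joint_efforts": joint torques, N m; "ee_pos": TCP position; "tcp_rot": TCP orientation; "wrist_force": force on the tool from outside, world axes, zero at the start; "torque": the same for the moment, N m; "opening": finger opening in m.
Only numpy, scipy, OpenCV 4.12 (cv2) and the standard library are available. Lean on these libraries where they do the work, as an engineer would, in place of code of your own. Each camera call takes 0.05 s, during which the arm holds its last target.

### The job

Unlock the strongbox on the worktop: turn the left dial to 4 and the right dial to 1, feeling near each number for the place where the gate catches and the dial stops dead, and without forcing a dial that has caught. Then slide the bolt fully out of its keeper, to the right, and let go, leaving the dials caught on the code and the things round the box where they are.

Things in the scene. Friction and masses are not known exactly. Their poses are not given: they have to be found in the camera images.
- strongbox: Low grey steel strongbox fixed to the worktop, 140 (x) x 320 (y) x 58 mm high. Origin: centre of its underside; x from its near to its far long side, y to its left end. On its bright top stand two black number dials at x = -18 mm, y = +65 (left) and -65 mm (right), and a round steel bolt along y at x = 52 mm. All is locked by the code: left dial 4, right dial 1.
- left_scale (a point): Middle of the left dial's engraved scale, on the box's top, 41 mm from the dial's axis along the box's x, axes as the box's. Ticks and numerals 0 to 5 run clockwise round the far side of the dial, 0.5 rad apart; this point lies between 2 and 3. The lock is worn: the gate of the code number really lies anywhere within 0.24 rad to either side of its mark, so it must be felt.
- right_scale (a point): Middle of the right dial's scale, likewise. On both dials, turning freely takes about 0.06 N m. Turned slowly into the gate, the dial is drawn on a little (up to 0.2 N m) as a sprung pawl drops in, has some 0.05 rad of springy play either way, and then stops dead in both directions. Only the hard end stops feel alike. While either dial has not caught, the bolt is blocked.
- dial_left (a joint): Angle of the left dial's pointer on its scale, rad; grows clockwise seen from above. 0 is at numeral 0, then 0.5 a numeral, 2.0 at its code number 4, 2.5 at 5; hard stops at 0 and 2.5. Starts between 0.75 and 1.4 and stays where it is left.
- dial_left_grip (a point): Grip point of the left dial, on its axis, 77 mm above the worktop. On a skirt 52 mm across and 6 mm high stands a bar 44 mm long and 12 mm thick, its top 32 mm above the box's; grip it across its thickness. Turns with the dial: x along the bar to the pointer end (white line), y across it, z up. At dial angle a the pointer's yaw from the box's x is 1.25 - a.
- dial_right (a joint): Angle of the right dial's pointer, rad, same make, scale and sense as dial_left. Its code number 1 is at 0.5; it starts between 1.1 and 1.75, so it is turned anticlockwise.
- dial_right_grip (a point): Grip point of the right dial, as dial_left_grip.
- clutch_left (a joint): Slip of the safety clutch between the left dial and its inner disc, rad: 0 at the start, under 0.03 in proper use. When the dial has caught and is still turned with more than 0.35 N m about its axis, the clutch slips by as much as the dial is forced on and does not come back. More than 0.05 rad either way means the lock is spoilt.
- clutch_right (a joint): The same for the right dial.
- keeper (a point): Top of the keeper, a low saddle (26 x 16 mm, 20 mm high on the box's top) at the box's left end, x = 52, y = 134 mm, that the 12 mm rod of the bolt runs into. Two equal saddles guide the rod at y = 75 and -128 mm. Axes as the box's.
- bolt (a joint): Travel of the bolt, m: 0 shot home in the keeper, grows as it slides to the box's right (-y), 0.045 fully drawn at its hard stop. Sliding takes about 3 N; it stays where it is left. While either dial has not caught it is blocked after 1 to 33 mm.
- bolt_knob (a point): Point in the bolt's knob, 88 mm above the worktop: a steel block 18 (along the box's x) x 16 (along y) mm standing up from the rod to 42 mm above the box's top; it is 12 mm below the knob's top. It starts at box x = 52 mm, y = 0 and moves with the bolt. Axes as the box's.
- lid_loose: Round metal lid of a paint tin lying flat, 93 mm across, 7 mm high, right of the box; origin at the centre of its underside. To be left alone.
- brush: Flat paint brush lying farther right of the box, 42 x 214 x 22 mm, its length along its y; origin at the centre of its underside. To be left alone.
- toner_small: Small toner dropper bottle with a black cap, 42 mm across, 106 mm high, standing left of the box; origin at the centre of its underside. To be left alone.

How it is judged (in metres and radians):
At the end, for the whole second after the job is handed in: The bolt is drawn at least 38 mm of its 45 mm, and both dials stand within 0.35 rad of the marks of their code numbers (left 4, right 1) (value of joint bolt above 0.038 m and value of joint dial_left between 1.65 and 2.35 rad and value of joint dial_right between 0.15 and 0.85 rad); the robot touches nothing.
It fails at once if the left dial is forced: its clutch slips more than 0.05 rad (value of joint clutch_left above 0.05 rad or value of joint clutch_left below -0.05 rad).
It fails at once if the right dial is forced: its clutch slips more than 0.05 rad (value of joint clutch_right above 0.05 rad or value of joint clutch_right below -0.05 rad).
It fails at once if the tin lid, the brush or the bottle is moved more than 25 mm (distance of any of lid_loose, brush, toner_small from where it was at the start of the episode above 0.025 m).
It also fails if it takes over 72 s, if anything falls off the work surface, if the arm or the gripper's body presses on something with over 40 N, if the wrist force passes 120 N, or if a joint passes its speed limit or range.

## Working session

There is one attempt and no reset: what is moved stays moved. The work goes in short steps, Python scripts to look and compute and a tool call to move; the robot and the scene stay as the last step left them, time stands still between calls to the robot, and variables do not carry over. Pictures are saved under pics/ and viewed, and the job is handed in when it is done.

Besides the shell and the picture viewer there is one more tool, called after "Request:" as name([rows], argument=value, ...), one row to a line, values as JSON. move_arm: Moves the arm, as the interface text tells. Its arguments: {"type":"object","properties":{"commands":{"type":"array"},"squeeze":{"type":"number"}},"required":["commands"]}

```bash
mkdir -p pics; python3 - <<'E'
from workcell import status, viewer, bot
import cv2
for n in ("scene","top"):
    cv2.imwrite(f"pics/{n}0.png",viewer.camera(n)); p=viewer.camera_params(n); print(n,{k:(v.tolist() if hasattr(v,'tolist') else v) for k,v in p.items()})
print(status.get_obs(), bot.grip_depth)
E
```

```text
scene {'camera_matrix': [[609.7258331798242, 0.0, 314.1085388559459], [0.0, 609.7258331798242, 249.24366206221214], [0.0, 0.0, 1.0]], 'xyz': [-0.14183452677526512, 0.891660666640787, 0.7805576797184706], 'rotation': [57.911795923138904, -0.9546133154153794, -145.05750139514544]}
top {'camera_matrix': [[434.8641971147502, 0.0, 313.194289643786], [0.0, 434.8641971147502, 231.67159582049328], [0.0, 0.0, 1.0]], 'xyz': [0.3259341910877445, -0.01944962869187924, 1.0963819596302784], 'rotation': [8.638064230550523, 2.067159174305171, -90.17862435697847]}
{'time': 0.1, 'q': array([-6.96689271e+01,  5.00906763e+00,  1.00383449e+01,  9.51019689e+01,
        5.59658057e-04,  8.99986004e+01]), 'qd': array([ 0.00629237, -0.08677741,  0.10619078,  0.13014476, -0.07312328,
        0.10672889]), 'joint_efforts': array([-9.66845764e-04, -5.21560800e+01,  4.65655160e+01,  1.60967465e-02,
       -3.54206418e-05,  1.11446144e-05]), 'ee_pos': array([ 0.19109314, -0.51572901,  0.4040373 ]), 'tcp_rot': array([-1.79927308e+02, -5.61433239e-04,  2.03324718e+01]), 'wrist_force': array([ 0.34611078,  0.65743279, -0.04082399]), 'torque': array([-0.02516273,  0.0468227 , -0.01063799]), 'opening': 0.0855399197954252} 0.1547
```

View pics/scene0.png

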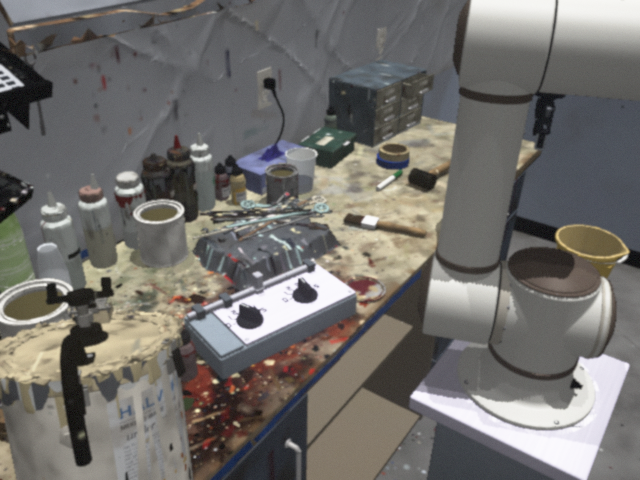

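View pics/top0.png

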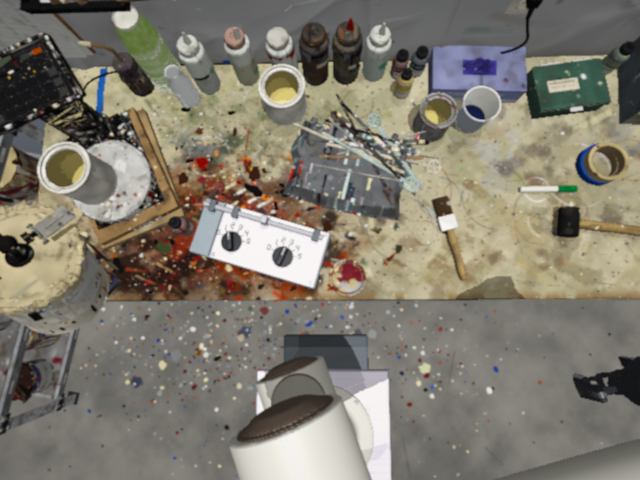

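The top view shows the box around (262,243), with the left dial near (231,241) and the right dial near (283,257). I'll enlarge both views next.

```bash
cat > h.py <<'E'
import numpy as np, cv2
from scipy.spatial.transform import Rotation as R
from workcell import status, viewer, bot
def cam(n):
    p=viewer.camera_params(n); return np.array(p["camera_matrix"]),np.array(p["xyz"]),R.from_euler('xyz',p["rotation"],degrees=True).as_matrix()
def ray(n,uv):
    K,t,M=cam(n); d=np.linalg.inv(K)@np.array([uv[0],uv[1],1.]); return t,M@(d*[1,-1,-1])
def onz(n,uv,z):
    t,d=ray(n,uv); return t+d*(z-t[2])/d[2]
def proj(n,P):
    K,t,M=cam(n); c=M.T@(np.array(P)-t); c=c*[1,-1,-1]; q=K@c; return q[:2]/q[2]
E
python3 - <<'E'
from h import *
t=cv2.imread("pics/top0.png"); s=cv2.imread("pics/scene0.png")
cv2.imwrite("pics/t1.png",cv2.resize(t[190:300,180:340],None,fx=5,fy=5,interpolation=cv2.INTER_CUBIC))
cv2.imwrite("pics/s1.png",cv2.resize(s[255:380,175:375],None,fx=4,fy=4,interpolation=cv2.INTER_CUBIC))
for n,im,roi in(("top",t,(190,300,180,340)),("scene",s,(255,380,175,375))):
    a,b,c,d=roi; g=im[a:b,c:d]; m=(g.min(2)>150).astype(np.uint8)
    m=cv2.morphologyEx(m,cv2.MORPH_CLOSE,np.ones((3,3)))
    cs,_=cv2.findContours(m,cv2.RETR_EXTERNAL,cv2.CHAIN_APPROX_NONE); k=max(cs,key=cv2.contourArea)
    print(n,cv2.contourArea(k),cv2.boxPoints(cv2.minAreaRect(k))+[c,a])
    e=cv2.approxPolyDP(cv2.convexHull(k),4,True)[:,0]+[c,a]; print(e.tolist())
    if n=="top":
        for u in e: print(onz(n,u,.058))
    d_=(g.max(2)<50).astype(np.uint8); N,l,st,ce=cv2.connectedComponentsWithStats(d_)
    for i in range(1,N):
        if st[i,4]>25: print(st[i],ce[i]+[c,a], onz(n,ce[i]+[c,a],.075))
E
```

```text
top 6878.5 [[188.79682159 252.16815186]
 [204.87766266 196.45953369]
 [332.19671631 233.21142578]
 [316.11587524 288.92004395]]
[[204, 201], [328, 232], [314, 286], [190, 250]]
[0.56271372 0.28672283 0.058     ]
[ 0.48279008 -0.01821605  0.058     ]
[0.35355833 0.0160321  0.058     ]
[0.44148941 0.31677973 0.058     ]
[69  0 13  6 51] [256.19607843 192.15686275] [0.57931349 0.15478189 0.075     ]
[137   4   4  10  29] [318.27586207 198.51724138] [0.5618268  0.00445692 0.075     ]
[49 43  5 17 45] [231.71111111 241.95555556] [0.45817658 0.21146765 0.075     ]
[  0  64  16  23 159] [185.61006289 265.93710692] [0.40163134 0.32029543 0.075     ]
scene 5875.0 [[188.13493156 316.98337173]
 [334.24214172 247.40850449]
 [355.62846375 292.31978226]
 [209.52125549 361.89465332]]
[[355, 291], [224, 353], [191, 323], [312, 258]]
[ 7 76  8 14 71] [185.29577465 337.26760563] [0.50851511 0.33654509 0.075     ]
[  0  93  11  29 196] [179.09693878 363.09183673] [0.46955108 0.38977625 0.075     ]
```

View pics/t1.png

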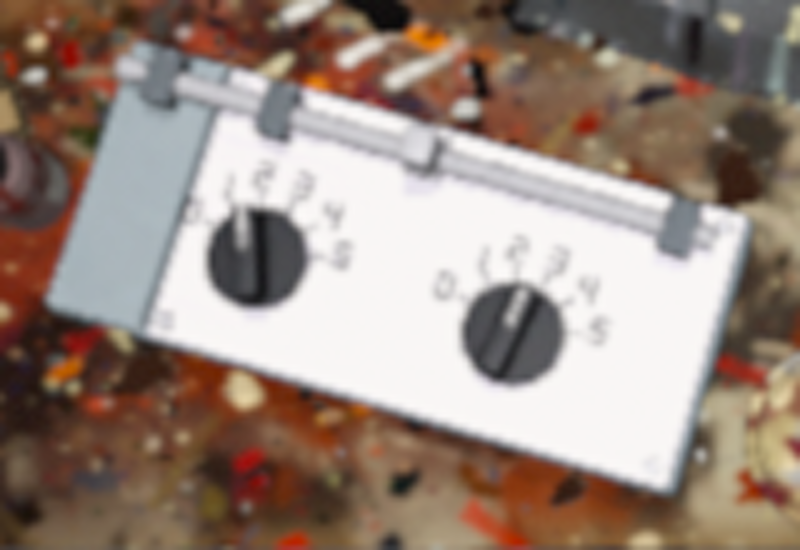

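View pics/s1.png

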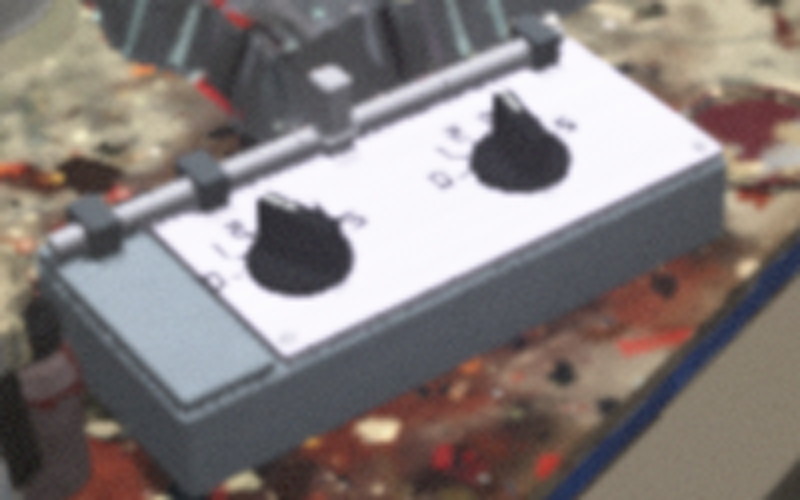

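The top crop shows the box's corners at about (140,43), (47,303), (668,495) and (750,213). The skirt centres are at (257,258) and (513,333), and the knob top is at (423,147). The left dial reads about 1.3 and the right about 2.3, in numeral units. Next I'll fit the box pose from these.

```bash
cat > pose.py <<'E'
from h import *
t=cv2.imread("pics/top0.png")
f=lambda x,y:((x+.5)/5-.5+180,(y+.5)/5-.5+190)
# skirt segmentation: dark pixels on the bright plate
g=cv2.resize(t[190:300,180:340],None,fx=5,fy=5,interpolation=cv2.INTER_CUBIC)
m=(g.max(2)<125).astype(np.uint8); sk=[]
for c in((257,258),(513,333)):
    mm=np.zeros_like(m); cv2.circle(mm,c,58,1,-1); mm&=m
    N,l,st,ce=cv2.connectedComponentsWithStats(mm); i=1+np.argmax(st[1:,4])
    k=max(cv2.findContours((l==i).astype(np.uint8),0,1)[0],key=cv2.contourArea); (x,y),r=cv2.minEnclosingCircle(k)
    print(st[i],ce[i],x,y,r); sk.append(onz("top",f(x,y),.062)); 
print("skirts",sk, np.linalg.norm(sk[0]-sk[1]))
q=[((137,43),(70,160)),((47,303),(-70,160)),((668,495),(-70,-160)),((750,213),(70,-160))]
A=[];B=[]
for p,b in q: w=onz("top",f(*p),.058); print(w); A.append(b);B.append(w[:2])
for s,b in zip(sk,((-18,65),(-18,-65))): A+=[b]*2;B+=[s[:2]]*2
A=np.array(A)/1000;B=np.array(B); z=lambda P:P[:,0]+1j*P[:,1]
a=z(A);b=z(B); am=a.mean();bm=b.mean(); th=np.angle(((b-bm)*np.conj(a-am)).sum()); o=bm-np.exp(1j*th)*am
print("origin",o,"yaw",np.degrees(th)); res=b-(o+np.exp(1j*th)*a); print(np.round(res*1000,1))
W=lambda x,y,zz:np.array([(o+np.exp(1j*th)*(x+1j*y)).real,(o+np.exp(1j*th)*(x+1j*y)).imag,zz])
for n,P in(("L",W(-.018,.065,.077)),("R",W(-.018,-.065,.077)),("knobtop",W(.052,0,.1)),("skL",W(-.018,.065,.064))): print(n,P,proj("top",P),proj("scene",P), "crop t",(proj("top",P)-[180,190]+.5)*5-.5,"s",(proj("scene",P)-[175,255]+.5)*4-.5)
for n,p in(("L",(238,208)),("L1",(243,245)),("R",(521,292)),("R1",(513,322))):
    w=onz("top",f(*p),.09); c=W(-.018,.065 if n[0]=="L" else -.065,0); v=w-c; y=np.arctan2(v[1],v[0])-th; print(n,"dial",1.25-y,np.hypot(*v[:2]),"world yaw",np.degrees(y+th))
E
python3 pose.py
```

```text
[ 209  209   97   98 7064] [257.28255946 259.23230464] 255.5878143310547 256.41632080078125 50.2252311706543
[ 464  285   98   98 6935] [511.88017304 335.62667628] 512.6591186523438 333.7234802246094 49.896820068359375
skirts [array([0.46249047, 0.21689149, 0.062     ]), array([0.42420775, 0.09196403, 0.062     ])] 0.13066153449479617
[0.56969715 0.27949304 0.058     ]
[0.44101884 0.31921342 0.058     ]
[0.34745033 0.0179497  0.058     ]
[ 0.48226895 -0.02207052  0.058     ]
origin (0.46034572120252676+0.14893872514618775j) yaw -16.78055672108472
[-3.9-2.4j  1.5-3.1j  0.3+2.j   1.1+2.4j  0.6+0.5j  0.6+0.5j -0.1+0.1j
 -0.1+0.1j]
L [0.46187816 0.21636759 0.077     ] [229.52225382 240.32315657] [249.72852927 311.96300042] crop t [249.61126912 253.61578287] s [300.4141171  229.35200166]
R [0.42434626 0.09190331 0.077     ] [281.47983385 255.68805341] [305.10799424 287.4231951 ] crop t [509.39916924 330.44026707] s [521.93197698 131.19278041]
knobtop [0.51013143 0.13392597 0.1       ] [262.80304908 218.31661235] [257.4724584  272.94037384] crop t [416.01524539 143.58306173] s [331.3898336   73.26149537]
skL [0.46187816 0.21636759 0.064     ] [230.7414469  241.02628369] [250.00225651 317.46543951] crop t [255.70723448 257.13141847] s [301.50902604 251.36175805]
L dial 0.8045441667341016 0.020259719956446796 world yaw 8.74218248453456
L1 dial 0.8588667952630166 0.0023929281452261405 world yaw 5.629725137770767
R dial 1.3390283430914462 0.018012825518314526 world yaw -21.881505037267274
R1 dial 1.8107272580597462 0.004077012032673474 world yaw -48.90786206585115
```

Box pose: origin about (0.460, 0.149), yaw about -16.8°. The left dial sits at about 0.83 rad (world yaw 7.5°), the right at about 1.36 rad (world yaw -23°). I'll take the right dial first and travel high.

Request:
move_arm([
  {"claw": 1,"travel": [2.7,-3.05,0],"turn": 0},
  {"claw": 1,"travel": [2.7,-3.05,0],"turn": 0},
  {"claw": 1,"travel": [2.7,-3.05,0],"turn": 0},
  {"claw": 1,"travel": [2.7,-3.05,0],"turn": 0},
  {"claw": 1,"travel": [2.7,-3.05,0],"turn": 0},
], squeeze=30)

```text
time: 0.52
ee_pos: [0.2647, -0.3241, 0.4043]
tcp_rot: [-180.0, 0.0, 20.3]
wrist_force: [1.4, 0.1, 1.3]
opening: 0.0852
```

Request:
move_arm([
  {"claw": 1,"travel": [2.7,-3.05,0],"turn": 0},
  {"claw": 1,"travel": [2.7,-3.05,0],"turn": 0},
  {"claw": 1,"travel": [2.7,-3.05,0],"turn": 0},
  {"claw": 1,"travel": [2.7,-3.05,0],"turn": 0},
  {"claw": 1,"travel": [2.7,-3.05,0],"turn": 0},
])

```text
time: 0.93
ee_pos: [0.3382, -0.134, 0.4046]
tcp_rot: [180.0, -0.0, 20.3]
wrist_force: [2.0, -0.9, 0.9]
opening: 0.0856
```

Request:
move_arm([
  {"claw": 1,"travel": [2.7,-3.05,0],"turn": 0},
  {"claw": 1,"travel": [2.7,-3.05,0],"turn": 0},
  {"claw": 1,"travel": [2.7,-3.05,0],"turn": 0},
  {"claw": 1,"travel": [2.7,-3.05,0],"turn": 0},
  {"claw": 1,"travel": [2.7,-3.05,0],"turn": 0},
])

```text
time: 1.35
ee_pos: [0.4119, 0.0562, 0.4046]
tcp_rot: [180.0, -0.0, 20.4]
wrist_force: [0.9, -1.0, 0.5]
opening: 0.085
```

Request:
move_arm([
  {"claw": 0,"travel": [0,0,1],"turn": 7},
  {"claw": 0,"travel": [0,0,2],"turn": 7},
  {"claw": 0,"travel": [0,0,2],"turn": 7},
  {"claw": 0,"travel": [0,0,2],"turn": 7},
  {"claw": 0,"travel": [0,0,1],"turn": 7},
])

```text
time: 1.77
ee_pos: [0.4067, -0.0526, 0.3217]
tcp_rot: [-175.9, 0.8, -8.4]
wrist_force: [1.1, -0.5, 0.2]
opening: 0.043
```

Request:
move_arm([
  {"claw": 0,"travel": [0,0,1],"turn": 7},
  {"claw": 0,"travel": [0,0,1],"turn": 1.3},
  {"claw": 0,"travel": [0,0,0],"turn": 0},
])

```text
time: 2.02
ee_pos: [0.3973, -0.0917, 0.302]
tcp_rot: [-174.5, 1.4, -14.4]
wrist_force: [-0.4, 0.8, -0.3]
opening: 0.0429
```

```bash
cat > to.py <<'E'
import sys
from h import *
o=status.get_obs(); T=[float(v) for v in sys.argv[1:5]]
M=R.from_euler('xyz',o["tcp_rot"],degrees=True).as_matrix()
print(o["time"],o["ee_pos"],o["tcp_rot"],"open",o["opening"],"F",o["wrist_force"].round(2),"T",o["torque"].round(3),"q",o["q"].round(1))
print("cm in tool:",(M.T@(np.array(T[:3])-o["ee_pos"])*100).round(2),"turn",round((o["tcp_rot"][2]-T[3]+180)%360-180,2))
E
python3 to.py .4243 .0919 .243 -23
```

```text
2.0167 [ 0.3972549 -0.0916767  0.3019575] [-174.49528465    1.42498239  -14.44227656] open 0.04290368434793478 F [-0.35  0.79 -0.26] T [-0.077 -0.039  0.005] q [-14.5 -14.6 -19.6  86.4   5.5 179.9]
cm in tool: [ -1.81 -17.8    7.69] turn 8.56
```

The last joint ran into its range limit, since q6 = q1 + 180 − yaw here. I'll use the half-turned grasp instead and rotate back.

Request:
move_arm([
  {"claw": 0,"travel": [0,0,-1],"turn": -7},
  {"claw": 0,"travel": [0,0,-1],"turn": -7},
  {"claw": 0,"travel": [0,0,-1],"turn": -7},
  {"claw": 0,"travel": [0,0,0],"turn": -7},
  {"claw": 0,"travel": [0,0,0],"turn": -7},
])

```text
time: 2.43
ee_pos: [0.3985, -0.092, 0.3351]
tcp_rot: [-174.8, -2.2, 21.2]
wrist_force: [0.1, 0.5, 0.3]
opening: 0.0424
```

```bash
python3 to.py .4243 .0919 .33 157
```

```text
2.4333 [ 0.39850041 -0.0920228   0.33506932] [-174.84711779   -2.2429425    21.15012124] open 0.04238439190259863 F [0.13 0.5  0.28] T [-0.136  0.017 -0.01 ] q [-14.5 -14.5 -15.9  89.8   5.5 144.2]
cm in tool: [  9.02 -16.08   2.31] turn -135.85
```

A tilt of about 5.5° was left by that limit and shows up in q5. Only pushing the other limit of q6 can undo it symmetrically, and time is plentiful, so I'll unwind there.

Request:
move_arm([
  {"claw": 0,"travel": [0,0,0],"turn": -7.1},
  {"claw": 0,"travel": [0,0,0],"turn": -7.1},
  {"claw": 0,"travel": [0,0,0],"turn": -7.1},
  {"claw": 0,"travel": [0,0,0],"turn": -7.1},
  {"claw": 0,"travel": [0,0,0],"turn": -7.1},
])

```text
time: 2.85
ee_pos: [0.3984, -0.0919, 0.3344]
tcp_rot: [-177.0, -4.8, 56.6]
wrist_force: [-0.5, 0.6, 0.5]
opening: 0.0428
```

Request:
move_arm([
  {"claw": 0,"travel": [0,0,0],"turn": -7.1},
  {"claw": 0,"travel": [0,0,0],"turn": -7.1},
  {"claw": 0,"travel": [0,0,0],"turn": -7.1},
  {"claw": 0,"travel": [0,0,0],"turn": -7.1},
  {"claw": 0,"travel": [0,0,0],"turn": -7.1},
])

```text
time: 3.27
ee_pos: [0.3984, -0.0919, 0.3344]
tcp_rot: [179.6, -5.6, 92.3]
wrist_force: [-0.9, -0.6, 0.4]
opening: 0.0433
```

Request:
move_arm([
  {"claw": 0,"travel": [0,0,0],"turn": -7.1},
  {"claw": 0,"travel": [0,0,0],"turn": -7.1},
  {"claw": 0,"travel": [0,0,0],"turn": -7.1},
  {"claw": 0,"travel": [0,0,0],"turn": -7.1},
  {"claw": 0,"travel": [0,0,0],"turn": -7.1},
])

```text
time: 3.68
ee_pos: [0.3984, -0.0919, 0.3344]
tcp_rot: [176.4, -4.3, 127.9]
wrist_force: [-0.5, -0.5, 0.5]
opening: 0.0426
```

```bash
python3 to.py .4243 .0919 .33 157
```

```text
3.6833 [ 0.39836825 -0.09187134  0.33441678] [176.41434919  -4.34737415 127.90729478] open 0.04262670292607765 F [-0.47 -0.51  0.53] T [-0.044 -0.006 -0.01 ] q [-14.5 -14.5 -16.   89.8   5.5  37.7]
cm in tool: [12.84 13.22  2.25] turn -29.09
```

Request:
move_arm([
  {"claw": 0,"travel": [0,0,0],"turn": -7.1},
  {"claw": 0,"travel": [0,0,0],"turn": -7.1},
  {"claw": 0,"travel": [0,0,0],"turn": -7.1},
  {"claw": 0,"travel": [0,0,0],"turn": -7.1},
  {"claw": 0,"travel": [0,0,0],"turn": -7.1},
])

```text
time: 4.1
ee_pos: [0.3984, -0.0919, 0.3344]
tcp_rot: [174.6, -1.5, 163.3]
wrist_force: [0.7, 0.1, 0.3]
opening: 0.0425
```

Request:
move_arm([
  {"claw": 0,"travel": [0,0,0],"turn": -7.1},
  {"claw": 0,"travel": [0,0,0],"turn": -7.1},
  {"claw": 0,"travel": [0,0,0],"turn": -7.1},
  {"claw": 0,"travel": [0,0,0],"turn": -7.1},
  {"claw": 0,"travel": [0,0,0],"turn": -7.1},
])

```text
time: 4.52
ee_pos: [0.3984, -0.0919, 0.3344]
tcp_rot: [174.7, 2.0, -161.3]
wrist_force: [-0.5, -0.2, 0.0]
opening: 0.0424
```

Request:
move_arm([
  {"claw": 0,"travel": [0,0,0],"turn": -7.1},
  {"claw": 0,"travel": [0,0,0],"turn": -7.1},
  {"claw": 0,"travel": [0,0,0],"turn": -7.1},
  {"claw": 0,"travel": [0,0,0],"turn": -7.1},
  {"claw": 0,"travel": [0,0,0],"turn": -7.1},
])

```text
time: 4.93
ee_pos: [0.3984, -0.0919, 0.3344]
tcp_rot: [176.8, 4.7, -125.9]
wrist_force: [-0.9, -0.8, 1.1]
opening: 0.0425
```

Request:
move_arm([
  {"claw": 0,"travel": [0,0,0],"turn": -7.1},
  {"claw": 0,"travel": [0,0,0],"turn": -7.1},
  {"claw": 0,"travel": [0,0,0],"turn": -7.1},
  {"claw": 0,"travel": [0,0,0],"turn": -7.1},
  {"claw": 0,"travel": [0,0,0],"turn": -7.1},
])

```text
time: 5.35
ee_pos: [0.3984, -0.0919, 0.3344]
tcp_rot: [-179.9, 5.6, -90.2]
wrist_force: [-1.1, 0.4, -0.4]
opening: 0.0424
```

Request:
move_arm([
  {"claw": 0,"travel": [0,0,0],"turn": -7.1},
  {"claw": 0,"travel": [0,0,0],"turn": -7.1},
  {"claw": 0,"travel": [0,0,0],"turn": -7.1},
  {"claw": 0,"travel": [0,0,0],"turn": -7.1},
  {"claw": 0,"travel": [0,0,0],"turn": -7.1},
])

```text
time: 5.77
ee_pos: [0.3984, -0.0919, 0.3344]
tcp_rot: [-176.6, 4.5, -54.6]
wrist_force: [-1.3, 0.7, 0.2]
opening: 0.0428
```

Request:
move_arm([
  {"claw": 0,"travel": [0,0,0],"turn": -7.1},
  {"claw": 0,"travel": [0,0,0],"turn": -7.1},
  {"claw": 0,"travel": [0,0,0],"turn": -7.1},
  {"claw": 0,"travel": [0,0,0],"turn": -7.1},
  {"claw": 0,"travel": [0,0,0],"turn": -7.1},
])

```text
time: 6.18
ee_pos: [0.3984, -0.0919, 0.3344]
tcp_rot: [-174.6, 1.7, -19.2]
wrist_force: [-0.3, -0.7, 0.3]
opening: 0.0427
```

```bash
python3 to.py .4243 .0919 .33 157
```

```text
6.1833 [ 0.39836247 -0.0918729   0.33439949] [-174.62867933    1.69749034  -19.15360623] open 0.04273441670494524 F [-0.26 -0.68  0.32] T [-0.094 -0.018  0.013] q [ -14.5  -14.5  -16.    89.8    5.5 -175.3]
cm in tool: [ -3.56 -18.08   2.25] turn -176.15
```

Request:
move_arm([
  {"claw": 0,"travel": [0,0,0],"turn": -7.1},
  {"claw": 0,"travel": [0,0,0],"turn": -7.1},
  {"claw": 0,"travel": [0,0,0],"turn": 0},
])

```text
time: 6.43
ee_pos: [0.405, -0.0454, 0.3349]
tcp_rot: [-176.1, 0.4, -7.5]
wrist_force: [-0.2, 0.4, -0.6]
opening: 0.0427
```

```bash
python3 to.py .4243 .0919 .33 157
```

```text
6.4333 [ 0.40500156 -0.04541219  0.33486229] [-176.05774808    0.39562169   -7.54530313] open 0.04273450875410391 F [-0.21  0.42 -0.58] T [-0.117  0.02   0.012] q [  -7.5  -15.2  -16.4   89.2    3.9 -179.9]
cm in tool: [  0.11 -13.8    1.44] turn -164.55
```

Works as predicted: the tilt is shrinking by about 0.2° for each 1° of push.

Request:
move_arm([
  {"claw": 0,"travel": [0,0,0],"turn": -7.1},
  {"claw": 0,"travel": [0,0,0],"turn": -5},
  {"claw": 0,"travel": [0,0,0],"turn": 0},
])

```text
time: 6.68
ee_pos: [0.4054, 0.0116, 0.3351]
tcp_rot: [-178.2, -0.3, 1.1]
wrist_force: [0.0, -0.6, -0.8]
opening: 0.0428
```

```bash
python3 to.py .4243 .0919 .33 157
```

```text
6.6833 [0.40540097 0.01163542 0.33510587] [-178.23739937   -0.2766478     1.11484021] open 0.04275991031067773 F [ 0.05 -0.57 -0.83] T [-0.038  0.009 -0.004] q [   1.2  -15.9  -16.9   88.7    1.8 -180. ]
cm in tool: [ 2.04 -7.97  0.77] turn -155.89
```

Request:
move_arm([
  {"claw": 0,"travel": [0,0,0],"turn": -6},
  {"claw": 0,"travel": [0,0,0],"turn": -4},
  {"claw": 0,"travel": [0,0,0],"turn": 0},
])

```text
time: 6.93
ee_pos: [0.3999, 0.058, 0.3351]
tcp_rot: [179.9, -0.5, 8.2]
wrist_force: [0.2, -0.3, 0.8]
opening: 0.0425
```

```bash
python3 to.py .4243 .0919 .33 157
```

```text
6.9333 [0.39991462 0.05803345 0.33505107] [179.90787407  -0.45512651   8.23534953] open 0.04250505220689658 F [ 0.19 -0.27  0.78] T [-0.02   0.031 -0.024] q [ 8.30e+00 -1.62e+01 -1.72e+01  8.86e+01 -1.00e-01 -1.80e+02]
cm in tool: [ 2.89 -3.    0.52] turn -148.76
```

The tilt is gone. Next is +211° back to the proper wrist range.

Request:
move_arm([
  {"claw": 0,"travel": [0,0,0],"turn": 7.1},
  {"claw": 0,"travel": [0,0,0],"turn": 7.1},
  {"claw": 0,"travel": [0,0,0],"turn": 7.1},
  {"claw": 0,"travel": [0,0,0],"turn": 7.1},
  {"claw": 0,"travel": [0,0,0],"turn": 7.1},
])

```text
time: 7.35
ee_pos: [0.4003, 0.0555, 0.335]
tcp_rot: [-179.8, -0.4, -28.0]
wrist_force: [0.5, 0.0, 1.4]
opening: 0.0426
```

Request:
move_arm([
  {"claw": 0,"travel": [0,0,0],"turn": 7.1},
  {"claw": 0,"travel": [0,0,0],"turn": 7.1},
  {"claw": 0,"travel": [0,0,0],"turn": 7.1},
  {"claw": 0,"travel": [0,0,0],"turn": 7.1},
  {"claw": 0,"travel": [0,0,0],"turn": 7.1},
])

```text
time: 7.77
ee_pos: [0.4003, 0.0555, 0.335]
tcp_rot: [-179.6, -0.2, -63.5]
wrist_force: [0.7, 0.2, 1.2]
opening: 0.0428
```

Request:
move_arm([
  {"claw": 0,"travel": [0,0,0],"turn": 7.1},
  {"claw": 0,"travel": [0,0,0],"turn": 7.1},
  {"claw": 0,"travel": [0,0,0],"turn": 7.1},
  {"claw": 0,"travel": [0,0,0],"turn": 7.1},
  {"claw": 0,"travel": [0,0,0],"turn": 7.1},
])

```text
time: 8.18
ee_pos: [0.4003, 0.0555, 0.3349]
tcp_rot: [-179.6, 0.0, -99.0]
wrist_force: [0.3, -0.3, -0.4]
opening: 0.0426
```

Request:
move_arm([
  {"claw": 0,"travel": [0,0,0],"turn": 7.1},
  {"claw": 0,"travel": [0,0,0],"turn": 7.1},
  {"claw": 0,"travel": [0,0,0],"turn": 7.1},
  {"claw": 0,"travel": [0,0,0],"turn": 7.1},
  {"claw": 0,"travel": [0,0,0],"turn": 7.1},
])

```text
time: 8.6
ee_pos: [0.4003, 0.0555, 0.335]
tcp_rot: [-179.7, 0.3, -134.5]
wrist_force: [-0.0, 0.1, 0.3]
opening: 0.0429
```

Request:
move_arm([
  {"claw": 0,"travel": [0,0,0],"turn": 7.1},
  {"claw": 0,"travel": [0,0,0],"turn": 7.1},
  {"claw": 0,"travel": [0,0,0],"turn": 7.1},
  {"claw": 0,"travel": [0,0,0],"turn": 7.1},
  {"claw": 0,"travel": [0,0,0],"turn": 7.1},
])

```text
time: 9.02
ee_pos: [0.4003, 0.0555, 0.3349]
tcp_rot: [-179.9, 0.4, -170.0]
wrist_force: [0.1, 0.3, 0.0]
opening: 0.0424
```

Request:
move_arm([
  {"claw": 0,"travel": [0,0,0],"turn": 7.1},
  {"claw": 0,"travel": [0,0,0],"turn": 7.1},
  {"claw": 0,"travel": [0,0,0],"turn": 7.1},
  {"claw": 0,"travel": [0,0,0],"turn": 7.1},
  {"claw": 0,"travel": [0,0,0],"turn": 5},
])

```text
time: 9.43
ee_pos: [0.4003, 0.0555, 0.3349]
tcp_rot: [179.8, 0.4, 156.6]
wrist_force: [-0.3, 0.2, 0.1]
opening: 0.0428
```

```bash
python3 to.py .4243 .0919 .29 157
```

```text
9.4333 [0.40033019 0.05551259 0.3349258 ] [179.84488596   0.41883257 156.58940274] open 0.04275473211393829 F [-0.29  0.17  0.14] T [ 0.109 -0.017  0.011] q [  7.9 -16.2 -17.2  88.6  -0.1  31.3]
cm in tool: [-0.72  4.28  4.51] turn -0.41
```

```bash
cat > tg.py <<'E'
import sys
from h import *
o=status.get_obs(); T=[float(v) for v in sys.argv[1:5]]
M=R.from_euler('xyz',o["tcp_rot"],degrees=True).as_matrix()
g=o["ee_pos"]+M[:,2]*bot.grip_depth
print(round(o["time"],2),"grasp pt",g.round(4),o["tcp_rot"].round(2),"open",round(o["opening"],4),"F",o["wrist_force"].round(2),"T",o["torque"].round(3),"q",o["q"].round(1))
print("cm in tool:",(M.T@(np.array(T[:3])-g)*100).round(2),"turn",round((o["tcp_rot"][2]-T[3]+180)%360-180,2))
E
python3 tg.py .4243 .0919 .12 157
```

```text
9.43 grasp pt [0.4015 0.0554 0.1802] [179.84   0.42 156.59] open 0.0428 F [-0.29  0.17  0.14] T [ 0.109 -0.017  0.011] q [  7.9 -16.2 -17.2  88.6  -0.1  31.3]
cm in tool: [-0.6   4.23  6.04] turn -0.41
```

Request:
move_arm([
  {"claw": 0,"travel": [-0.3,2.1,2.0],"turn": -0.4},
  {"claw": 0,"travel": [-0.3,2.13,2.0],"turn": 0},
  {"claw": 0,"travel": [0,0,2.0],"turn": 0},
  {"claw": 0,"travel": [0,0,0],"turn": 0},
])

```text
time: 9.77
ee_pos: [0.4222, 0.0925, 0.2714]
tcp_rot: [-180.0, 0.2, 157.4]
wrist_force: [0.5, -0.0, 0.0]
opening: 0.0427
```

```bash
python3 tg.py .4243 .0919 .088 157; python3 - <<'E'
from h import *
s=viewer.camera("scene");t=viewer.camera("top")
a=cv2.resize(s[215:345,225:385],(800,650))[:600]
cv2.imwrite("pics/s2.png",a); cv2.imwrite("pics/t2.png",cv2.resize(t[190:300,180:340],(800,550)))
E
```

```text
9.77 grasp pt [0.4225 0.0923 0.1167] [-1.7997e+02  1.7000e-01  1.5744e+02] open 0.0427 F [ 0.48 -0.05  0.04] T [ 0.024  0.054 -0.002] q [ 12.4 -11.9 -20.7  81.1  -0.1  35. ]
cm in tool: [-0.17  0.03  2.87] turn 0.44
```

View pics/s2.png

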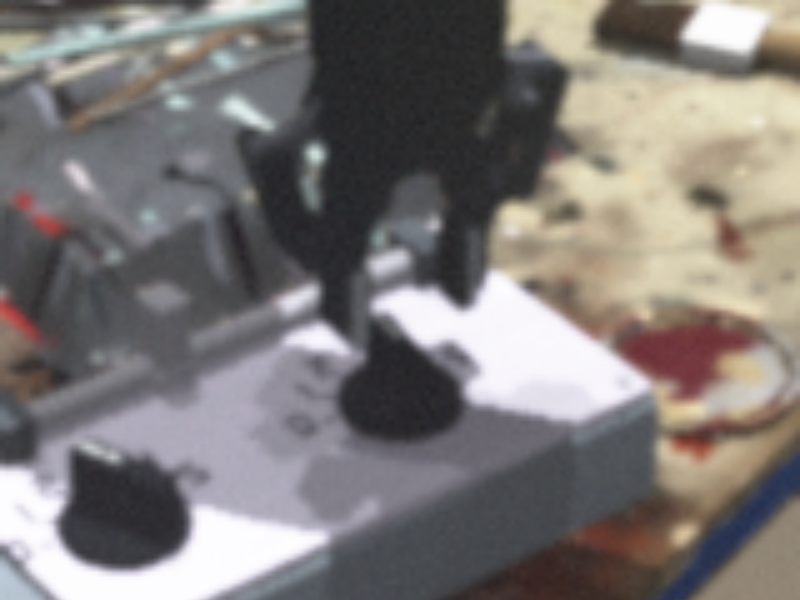

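View pics/t2.png

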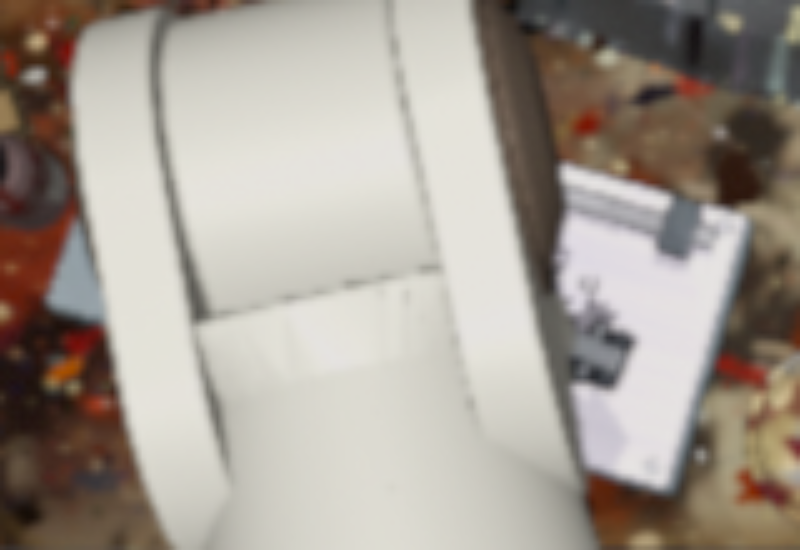

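The scene crop shows the jaws at (350,330) and (465,290), straddling the right dial's bar at (385,350). I'll descend and check the forces.

Request:
move_arm([
  {"claw": 0,"travel": [-0.17,0,1.0],"turn": 0.4},
  {"claw": 0,"travel": [0,0,1.0],"turn": 0},
  {"claw": 0,"travel": [0,0,0.8],"turn": 0},
  {"claw": 0,"travel": [0,0,0],"turn": 0},
])

```text
time: 10.2
ee_pos: [0.424, 0.0911, 0.2451]
tcp_rot: [179.9, 0.3, 156.9]
wrist_force: [-0.2, -0.8, 0.6]
opening: 0.0427
```

Request:
move_arm([
  {"claw": -0.5,"travel": [0,0,0],"turn": 0},
  {"claw": -0.6,"travel": [0,0,0],"turn": 0},
  {"claw": -1,"travel": [0,0,0],"turn": 0},
  {"claw": -1,"travel": [0,0,0],"turn": 0},
], squeeze=25)

```text
time: 10.53
ee_pos: [0.4246, 0.0915, 0.2473]
tcp_rot: [179.8, 0.5, 157.0]
wrist_force: [0.6, 0.1, 0.9]
opening: 0.0111
```

```bash
python3 tg.py .4243 .0919 .085 157
```

```text
10.53 grasp pt [0.426  0.0914 0.0926] [179.83   0.46 156.96] open 0.0111 F [0.58 0.12 0.88] T [ 0.012  0.011 -0.009] q [ 12.2 -11.4 -23.   78.   -0.1  35.2]
cm in tool: [ 0.18 -0.02  0.76] turn -0.04
```

Request:
move_arm([
  {"claw": -1,"travel": [0,0,0],"turn": -2},
  {"claw": -1,"travel": [0,0,0],"turn": -3},
  {"claw": -1,"travel": [0,0,0],"turn": -3},
  {"claw": -1,"travel": [0,0,0],"turn": -2},
  {"claw": -1,"travel": [0,0,0],"turn": 0},
])

```text
time: 10.95
ee_pos: [0.4247, 0.0918, 0.2473]
tcp_rot: [179.9, 0.5, 167.1]
wrist_force: [1.0, 4.6, 1.1]
opening: 0.0112
```

```bash
python3 tg.py .4243 .0919 .085 157; python3 - <<'E'
from h import *
s=viewer.camera("scene")
cv2.imwrite("pics/s3.png",cv2.resize(s[215:345,225:385],(800,650))[:600])
E
```

```text
10.95 grasp pt [0.4261 0.0919 0.0926] [179.85   0.48 167.08] open 0.0112 F [0.97 4.56 1.11] T [ 0.765 -0.174  0.106] q [ 12.2 -11.4 -23.   77.9  -0.1  25.1]
cm in tool: [ 0.18 -0.04  0.76] turn 10.08
```

View pics/s3.png

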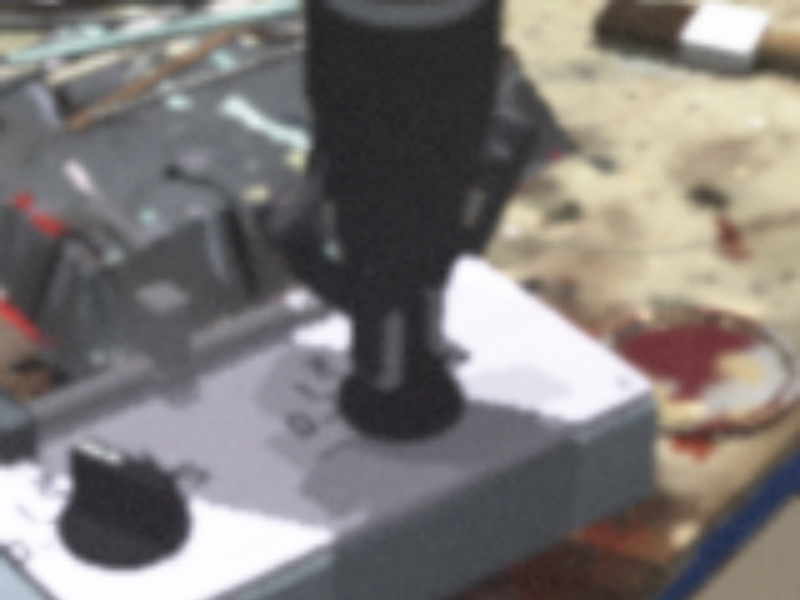

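The grip on the right dial is good. The pads are closed on its bar at (400,350) and the dial is turning with them. It's at about 1.18 now.

Request:
move_arm([
  {"claw": -1,"travel": [0,0,0],"turn": -3},
  {"claw": -1,"travel": [0,0,0],"turn": -3},
  {"claw": -1,"travel": [0,0,0],"turn": -3},
])

```text
time: 11.25
ee_pos: [0.4248, 0.092, 0.2473]
tcp_rot: [179.9, 0.5, 176.0]
wrist_force: [2.5, 7.2, 0.4]
opening: 0.0117
```

```bash
python3 tg.py .4243 .0919 .085 157
```

```text
11.25 grasp pt [0.4262 0.0922 0.0926] [179.87   0.5  176.04] open 0.0117 F [2.46 7.17 0.42] T [ 1.565 -0.31  -0.028] q [ 12.2 -11.4 -23.   77.9  -0.   16.2]
cm in tool: [ 0.19 -0.05  0.76] turn 19.04
```

Request:
move_arm([
  {"claw": -1,"travel": [0,0,0],"turn": -3},
  {"claw": -1,"travel": [0,0,0],"turn": -2},
  {"claw": -1,"travel": [0,0,0],"turn": -1},
])

```text
time: 11.5
ee_pos: [0.4248, 0.0921, 0.2473]
tcp_rot: [179.9, 0.5, -178.0]
wrist_force: [0.6, 8.7, 1.0]
opening: 0.0114
```

```bash
python3 tg.py .4243 .0919 .085 157
```

```text
11.5 grasp pt [0.4262 0.0925 0.0926] [ 179.89    0.51 -177.97] open 0.0114 F [0.65 8.72 1.03] T [ 1.894 -0.264 -0.024] q [ 12.2 -11.4 -23.   77.9   0.   10.2]
cm in tool: [ 0.2  -0.05  0.76] turn 25.03
```

Request:
move_arm([
  {"claw": -1,"travel": [0,0.05,0],"turn": -1},
  {"claw": -1,"travel": [0,0.03,0],"turn": -1},
  {"claw": -1,"travel": [0,0,0],"turn": -1},
])

```text
time: 11.75
ee_pos: [0.4248, 0.0926, 0.2473]
tcp_rot: [-180.0, 0.5, -175.0]
wrist_force: [1.6, 6.2, 2.1]
opening: 0.0114
```

```bash
cat > r.py <<'E'
from h import *
o=status.get_obs(); y=o["tcp_rot"][2]-180
a=1.25-np.radians((y+16.78+180)%360-180)
print(round(o["time"],2),"yaw",o["tcp_rot"][2].round(2),"dial",a.round(3),"F",o["wrist_force"].round(1),"T",o["torque"].round(3),"q6",o["q"][5].round(2),"eff6",o["joint_efforts"][5].round(3),"op",o["opening"].round(4))
E
python3 r.py
```

```text
Traceback (most recent call last):
  File "r.py", line 4, in <module>
    print(round(o["time"],2),"yaw",o["tcp_rot"][2].round(2),"dial",a.round(3),"F",o["wrist_force"].round(1),"T",o["torque"].round(3),"q6",o["q"][5].round(2),"eff6",o["joint_efforts"][5].round(3),"op",o["opening"].round(4))
                                                                                                                                                                                                        ^^^^^^^^^^^^^^^^^^
AttributeError: 'float' object has no attribute 'round'
```

Request:
move_arm([
  {"claw": -1,"travel": [0,0,0],"turn": -0.5},
  {"claw": -1,"travel": [0,0,0],"turn": -0.5},
  {"claw": -1,"travel": [0,0,0],"turn": -0.5},
  {"claw": -1,"travel": [0,0,0],"turn": -0.5},
])

```text
time: 12.08
ee_pos: [0.4248, 0.0926, 0.2473]
tcp_rot: [180.0, 0.5, -173.1]
wrist_force: [1.8, 6.3, 1.5]
opening: 0.0115
```

```bash
python3 r.py
```

```text
Traceback (most recent call last):
  File "r.py", line 4, in <module>
    print(round(o["time"],2),"yaw",o["tcp_rot"][2].round(2),"dial",a.round(3),"F",o["wrist_force"].round(1),"T",o["torque"].round(3),"q6",o["q"][5].round(2),"eff6",o["joint_efforts"][5].round(3),"op",o["opening"].round(4))
                                                                                                                                                                                                        ^^^^^^^^^^^^^^^^^^
AttributeError: 'float' object has no attribute 'round'
```

```bash
sed -i 's/o\["opening"\].round(4)/round(o["opening"],4)/' r.py; python3 r.py
```

```text
12.08 yaw -173.05 dial 0.836 F [1.8 6.3 1.5] T [ 1.401 -0.293 -0.171] q6 5.36 eff6 0.037 op 0.0115
```

Request:
move_arm([
  {"claw": -1,"travel": [0,0.02,0],"turn": -0.5},
  {"claw": -1,"travel": [0,0.02,0],"turn": -0.5},
  {"claw": -1,"travel": [0,0,0],"turn": -0.5},
  {"claw": -1,"travel": [0,0,0],"turn": -0.5},
])

```text
time: 12.42
ee_pos: [0.4247, 0.0929, 0.2473]
tcp_rot: [-179.9, 0.5, -171.0]
wrist_force: [2.6, 5.0, 2.7]
opening: 0.0116
```

```bash
python3 r.py
```

```text
12.42 yaw -171.03 dial 0.801 F [2.6 5.  2.7] T [ 1.15  -0.426 -0.09 ] q6 3.39 eff6 0.038 op 0.0116
```

Request:
move_arm([
  {"claw": -1,"travel": [0,0,0],"turn": -0.5},
  {"claw": -1,"travel": [0,0,0],"turn": -0.5},
  {"claw": -1,"travel": [0,0,0],"turn": -0.5},
  {"claw": -1,"travel": [0,0,0],"turn": -0.5},
])

```text
time: 12.75
ee_pos: [0.4247, 0.0929, 0.2473]
tcp_rot: [-179.9, 0.5, -169.0]
wrist_force: [2.1, 6.6, 2.5]
opening: 0.0113
```

```bash
python3 r.py
```

```text
12.75 yaw -169.03 dial 0.766 F [2.1 6.6 2.5] T [ 1.253 -0.443 -0.137] q6 1.39 eff6 0.045 op 0.0113
```

Request:
move_arm([
  {"claw": -1,"travel": [0,0,0],"turn": -0.5},
  {"claw": -1,"travel": [0,0,0],"turn": -0.5},
  {"claw": -1,"travel": [0,0,0],"turn": -0.5},
])

```text
time: 13.0
ee_pos: [0.4247, 0.093, 0.2473]
tcp_rot: [-179.9, 0.5, -167.5]
wrist_force: [2.3, 6.7, 2.3]
opening: 0.0111
```

```bash
python3 r.py
```

```text
13.0 yaw -167.53 dial 0.739 F [2.3 6.7 2.3] T [ 1.385 -0.397 -0.103] q6 -0.11 eff6 0.039 op 0.0111
```

Request:
move_arm([
  {"claw": -1,"travel": [0,0.02,0],"turn": -0.5},
  {"claw": -1,"travel": [0,0,0],"turn": -0.5},
  {"claw": -1,"travel": [0,0,0],"turn": -0.5},
  {"claw": -1,"travel": [0,0,0],"turn": -0.5},
])

```text
time: 13.33
ee_pos: [0.4247, 0.0931, 0.2473]
tcp_rot: [-179.9, 0.5, -165.5]
wrist_force: [1.5, 5.9, 2.5]
opening: 0.0115
```

```bash
python3 r.py
```

```text
13.33 yaw -165.53 dial 0.705 F [1.5 5.9 2.5] T [ 1.244 -0.431 -0.083] q6 -2.08 eff6 0.101 op 0.0115
```

Request:
move_arm([
  {"claw": -1,"travel": [0,0,0],"turn": -0.5},
  {"claw": -1,"travel": [0,0,0],"turn": -0.5},
])

```text
time: 13.5
ee_pos: [0.4247, 0.0931, 0.2473]
tcp_rot: [-179.9, 0.5, -164.5]
wrist_force: [2.4, 4.7, 2.5]
opening: 0.0114
```

```bash
python3 r.py
```

```text
13.5 yaw -164.52 dial 0.687 F [2.4 4.7 2.5] T [ 1.34  -0.423  0.067] q6 -3.09 eff6 0.205 op 0.0114
```

Request:
move_arm([
  {"claw": -1,"travel": [0,0,0],"turn": 0},
])

```text
time: 13.58
ee_pos: [0.4246, 0.0932, 0.2473]
tcp_rot: [-179.9, 0.5, -164.5]
wrist_force: [1.9, 5.8, 2.6]
opening: 0.0114
```

```bash
python3 r.py
```

```text
13.58 yaw -164.51 dial 0.687 F [1.9 5.8 2.6] T [ 1.284 -0.424  0.078] q6 -3.1 eff6 -0.092 op 0.0114
```

Request:
move_arm([
  {"claw": -1,"travel": [0,0,0],"turn": 0},
])

```text
time: 13.67
ee_pos: [0.4246, 0.0931, 0.2473]
tcp_rot: [-179.9, 0.5, -164.5]
wrist_force: [2.0, 5.6, 2.5]
opening: 0.0114
```

```bash
python3 r.py
```

```text
13.67 yaw -164.53 dial 0.687 F [2.  5.6 2.5] T [ 1.354 -0.412  0.138] q6 -3.08 eff6 0.042 op 0.0114
```

Request:
move_arm([
  {"claw": -1,"travel": [0,0,0],"turn": -0.5},
])

```text
time: 13.75
ee_pos: [0.4246, 0.0932, 0.2473]
tcp_rot: [-179.9, 0.5, -164.0]
wrist_force: [1.5, 6.7, 2.0]
opening: 0.0115
```

```bash
python3 r.py
```

```text
13.75 yaw -164.05 dial 0.679 F [1.5 6.7 2. ] T [ 1.374 -0.392 -0.081] q6 -3.56 eff6 0.262 op 0.0115
```

The dial seems to be drawn on at about 0.69: Tz turned positive. I'll feel on in half-degree steps.

Request:
move_arm([
  {"claw": -1,"travel": [0,0,0],"turn": -0.5},
])

```text
time: 13.83
ee_pos: [0.4246, 0.0932, 0.2473]
tcp_rot: [-179.9, 0.5, -163.5]
wrist_force: [2.3, 6.8, 1.6]
opening: 0.0114
```

```bash
python3 r.py
```

```text
13.83 yaw -163.53 dial 0.67 F [2.3 6.8 1.6] T [ 1.443 -0.375 -0.07 ] q6 -4.08 eff6 0.141 op 0.0114
```

Request:
move_arm([
  {"claw": -1,"travel": [0,0,0],"turn": -0.5},
])

```text
time: 13.92
ee_pos: [0.4247, 0.0932, 0.2473]
tcp_rot: [-179.9, 0.5, -163.0]
wrist_force: [2.9, 6.8, 2.8]
opening: 0.0112
```

```bash
python3 r.py
```

```text
13.92 yaw -163.02 dial 0.661 F [2.9 6.8 2.8] T [ 1.453 -0.391 -0.048] q6 -4.59 eff6 0.116 op 0.0112
```

Request:
move_arm([
  {"claw": -1,"travel": [0,0,0],"turn": -0.5},
  {"claw": -1,"travel": [0,0,0],"turn": -0.5},
])

```text
time: 14.08
ee_pos: [0.4246, 0.0932, 0.2473]
tcp_rot: [-179.9, 0.5, -162.0]
wrist_force: [1.6, 7.2, 3.2]
opening: 0.0116
```

```bash
python3 r.py
```

```text
14.08 yaw -162.02 dial 0.643 F [1.6 7.2 3.2] T [ 1.505 -0.385 -0.107] q6 -5.59 eff6 0.087 op 0.0116
```

Request:
move_arm([
  {"claw": -1,"travel": [0,0,0],"turn": -0.5},
])

```text
time: 14.17
ee_pos: [0.4247, 0.0932, 0.2473]
tcp_rot: [-179.9, 0.5, -161.5]
wrist_force: [2.0, 7.0, 2.0]
opening: 0.0115
```

```bash
python3 r.py
```

```text
14.17 yaw -161.53 dial 0.635 F [2. 7. 2.] T [ 1.525 -0.322 -0.163] q6 -6.08 eff6 0.017 op 0.0115
```

Request:
move_arm([
  {"claw": -1,"travel": [0,0,0],"turn": -0.5},
])

```text
time: 14.25
ee_pos: [0.4246, 0.0932, 0.2473]
tcp_rot: [-179.9, 0.5, -161.0]
wrist_force: [1.9, 7.9, 2.6]
opening: 0.0111
```

```bash
python3 r.py
```

```text
14.25 yaw -161.03 dial 0.626 F [1.9 7.9 2.6] T [ 1.548 -0.397 -0.229] q6 -6.58 eff6 -0.064 op 0.0111
```

Request:
move_arm([
  {"claw": -1,"travel": [0,0,0],"turn": -0.5},
])

```text
time: 14.33
ee_pos: [0.4247, 0.0932, 0.2473]
tcp_rot: [-179.9, 0.5, -160.5]
wrist_force: [1.2, 6.7, 2.5]
opening: 0.0116
```

```bash
python3 r.py
```

```text
14.33 yaw -160.54 dial 0.617 F [1.2 6.7 2.5] T [ 1.559 -0.344 -0.366] q6 -7.07 eff6 -0.145 op 0.0116
```

The torque is climbing steeply (−0.10, −0.16, −0.23, −0.37), so it has caught. I'm backing off at once, then feeling lightly in the other direction.

Request:
move_arm([
  {"claw": -1,"travel": [0,0,0],"turn": 1},
  {"claw": -1,"travel": [0,0,0],"turn": 1},
  {"claw": -1,"travel": [0,0,0],"turn": 0.5},
])

```text
time: 14.58
ee_pos: [0.4246, 0.0932, 0.2473]
tcp_rot: [-179.9, 0.5, -163.1]
wrist_force: [1.6, 6.5, 2.8]
opening: 0.0115
```

```bash
python3 r.py
```

```text
14.58 yaw -163.09 dial 0.662 F [1.6 6.5 2.8] T [ 1.317 -0.403  0.089] q6 -4.51 eff6 -0.001 op 0.0115
```

Request:
move_arm([
  {"claw": -1,"travel": [0,0,0],"turn": 1},
  {"claw": -1,"travel": [0,0,0],"turn": 0.5},
])

```text
time: 14.75
ee_pos: [0.4247, 0.0932, 0.2473]
tcp_rot: [-179.9, 0.5, -164.6]
wrist_force: [2.1, 6.1, 2.6]
opening: 0.0115
```

```bash
python3 r.py
```

```text
14.75 yaw -164.59 dial 0.688 F [2.1 6.1 2.6] T [ 1.296 -0.464  0.111] q6 -3.02 eff6 0.037 op 0.0115
```

Request:
move_arm([
  {"claw": -1,"travel": [0,0,0],"turn": 0.5},
  {"claw": -1,"travel": [0,0,0],"turn": 0},
])

```text
time: 14.92
ee_pos: [0.4246, 0.0931, 0.2472]
tcp_rot: [-179.9, 0.5, -165.1]
wrist_force: [2.1, 6.2, 2.1]
opening: 0.0111
```

```bash
python3 r.py
```

```text
14.92 yaw -165.06 dial 0.696 F [2.1 6.2 2.1] T [ 1.243 -0.421  0.127] q6 -2.55 eff6 0.277 op 0.0111
```

Request:
move_arm([
  {"claw": -1,"travel": [0,0,0],"turn": 0.5},
  {"claw": -1,"travel": [0,0,0],"turn": 0.5},
])

```text
time: 15.08
ee_pos: [0.4246, 0.0931, 0.2473]
tcp_rot: [-179.9, 0.5, -166.0]
wrist_force: [0.5, 5.5, 2.8]
opening: 0.0114
```

```bash
python3 r.py
```

```text
15.08 yaw -166.04 dial 0.714 F [0.5 5.5 2.8] T [ 1.168 -0.485  0.355] q6 -1.57 eff6 0.098 op 0.0114
```

Request:
move_arm([
  {"claw": -1,"travel": [0,0,0],"turn": 0.5},
])

```text
time: 15.17
ee_pos: [0.4246, 0.0931, 0.2473]
tcp_rot: [-179.9, 0.5, -166.5]
wrist_force: [1.7, 4.1, 3.2]
opening: 0.0115
```

```bash
python3 r.py
```

```text
15.17 yaw -166.54 dial 0.722 F [1.7 4.1 3.2] T [ 1.116 -0.387  0.415] q6 -1.07 eff6 0.216 op 0.0115
```

It stops dead both ways (0.62 and 0.72), so the right dial has caught. I'll centre it, release and rise.

Request:
move_arm([
  {"claw": -1,"travel": [0,0,0],"turn": -1.5},
  {"claw": -1,"travel": [0,0,0],"turn": -1.6},
  {"claw": -1,"travel": [0,0,0],"turn": 0},
])

```text
time: 15.42
ee_pos: [0.4246, 0.0932, 0.2473]
tcp_rot: [-179.9, 0.5, -163.3]
wrist_force: [1.8, 6.3, 3.3]
opening: 0.0118
```

```bash
python3 r.py
```

```text
15.42 yaw -163.34 dial 0.666 F [1.8 6.3 3.3] T [ 1.329 -0.288  0.021] q6 -4.26 eff6 -0.434 op 0.0118
```

Request:
move_arm([
  {"claw": -0.3,"travel": [0,0,0],"turn": 0},
  {"claw": 0,"travel": [0,0,0],"turn": 0},
  {"claw": 0,"travel": [0,0,0],"turn": 0},
  {"claw": 0,"travel": [0,0,-1.5],"turn": 0},
  {"claw": 0,"travel": [0,0,-3],"turn": 0},
])

```text
time: 15.83
ee_pos: [0.423, 0.0925, 0.289]
tcp_rot: [-179.8, 0.0, -163.5]
wrist_force: [1.8, 0.5, 0.0]
opening: 0.0427
```

Request:
move_arm([
  {"claw": 0,"travel": [0,0,-1],"turn": 1},
  {"claw": 0,"travel": [0,0,0],"turn": 0},
])

```text
time: 16.0
ee_pos: [0.4244, 0.0928, 0.3043]
tcp_rot: [-179.8, 0.6, -164.5]
wrist_force: [0.0, 0.1, -0.3]
opening: 0.0426
```

```bash
python3 tg.py .4619 .2164 .12 187.5
```

```text
16.0 grasp pt [0.4262 0.0928 0.1496] [-179.82    0.62 -164.53] open 0.0426 F [ 0.04  0.11 -0.35] T [ 0.016  0.053 -0.045] q [ 12.4 -12.1 -17.3  84.2  -0.2  -3.1]
cm in tool: [-6.71 10.97  3.  ] turn 7.97
```

Request:
move_arm([
  {"claw": 0,"travel": [-1.68,2.74,0],"turn": 0},
  {"claw": 0,"travel": [-1.68,2.74,0],"turn": 0},
  {"claw": 0,"travel": [-1.68,2.74,0],"turn": 0},
  {"claw": 0,"travel": [-1.68,2.74,0],"turn": 0},
  {"claw": 0,"travel": [0,0,1],"turn": 4},
])

```text
time: 16.42
ee_pos: [0.4604, 0.2203, 0.2918]
tcp_rot: [-179.9, 0.5, -168.2]
wrist_force: [0.0, 0.0, 0.4]
opening: 0.0426
```

Request:
move_arm([
  {"claw": 0,"travel": [0,0,1],"turn": 4},
  {"claw": 0,"travel": [0,0,1],"turn": 0},
  {"claw": 0,"travel": [0,0,0],"turn": 0},
  {"claw": 0,"travel": [0,0,0],"turn": 0},
])

```text
time: 16.75
ee_pos: [0.4592, 0.216, 0.271]
tcp_rot: [-179.9, 0.3, -172.3]
wrist_force: [0.4, 0.3, 0.1]
opening: 0.0431
```

```bash
python3 tg.py .4619 .2164 .088 187.5; python3 - <<'E'
from h import *
s=viewer.camera("scene")
cv2.imwrite("pics/s4.png",cv2.resize(s[235:365,175:335],(800,650))[:600])
E
```

```text
16.75 grasp pt [0.4602 0.2158 0.1163] [-179.87    0.33 -172.34] open 0.0431 F [0.43 0.25 0.05] T [-0.01   0.027 -0.004] q [ 25.2  -1.5 -11.3  79.9  -0.2  17.6]
cm in tool: [-0.16  0.04  2.83] turn 0.16
```

View pics/s4.png

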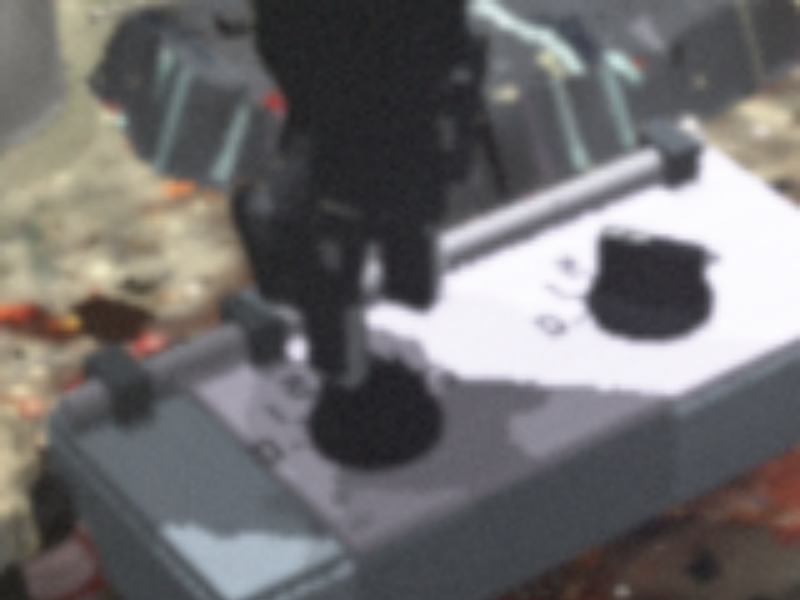

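The jaws are at (340,350) and (410,290), over the left dial. The right dial's bar now points near 1, at (650,240). I'm descending.

Request:
move_arm([
  {"claw": 0,"travel": [-0.16,0.04,0.8],"turn": 0},
  {"claw": 0,"travel": [0,0,1.0],"turn": 0},
  {"claw": 0,"travel": [0,0,0.7],"turn": 0},
  {"claw": 0,"travel": [0,0,0.4],"turn": 0},
  {"claw": 0,"travel": [0,0,0],"turn": 0},
])

```text
time: 17.22
ee_pos: [0.4609, 0.2168, 0.2416]
tcp_rot: [-179.9, 0.3, -172.4]
wrist_force: [0.3, -0.2, -0.3]
opening: 0.0426
```

```bash
python3 tg.py .4619 .2164 .088 187.5
```

```text
17.22 grasp pt [0.4618 0.2166 0.0869] [-179.88    0.33 -172.44] open 0.0426 F [ 0.28 -0.24 -0.33] T [0.007 0.067 0.013] q [ 25.2  -0.7 -13.8  76.6  -0.2  17.7]
cm in tool: [-0.   -0.02 -0.11] turn 0.06
```

Request:
move_arm([
  {"claw": -0.5,"travel": [0,0,0],"turn": 0},
  {"claw": -0.6,"travel": [0,0,0],"turn": 0},
  {"claw": -1,"travel": [0,0,0],"turn": 0},
  {"claw": -1,"travel": [0,0,0],"turn": 0},
])

```text
time: 17.55
ee_pos: [0.4613, 0.2172, 0.2434]
tcp_rot: [-179.9, 0.5, -172.4]
wrist_force: [-1.2, 0.4, 1.5]
opening: 0.0114
```

```bash
python3 tg.py .4619 .2164 .088 187.5; python3 r.py
```

```text
17.55 grasp pt [0.4625 0.2172 0.0887] [-179.94    0.45 -172.43] open 0.0114 F [-1.2   0.38  1.46] T [ 0.204  0.26  -0.023] q [ 25.3  -0.8 -13.7  76.7  -0.2  17.7]
cm in tool: [ 0.07 -0.07  0.07] turn 0.07
17.55 yaw -172.43 dial 0.825 F [-1.2  0.4  1.5] T [ 0.204  0.26  -0.023] q6 17.68 eff6 -0.083 op 0.0114
```

Request:
move_arm([
  {"claw": -1,"travel": [0,0,0],"turn": 3},
  {"claw": -1,"travel": [0,0,0],"turn": 4},
  {"claw": -1,"travel": [0,0,0],"turn": 4},
  {"claw": -1,"travel": [0,0,0],"turn": 4},
  {"claw": -1,"travel": [0,0,0],"turn": 3},
])

```text
time: 17.97
ee_pos: [0.4613, 0.2169, 0.2435]
tcp_rot: [180.0, 0.5, 169.4]
wrist_force: [-0.3, -1.0, 2.5]
opening: 0.0108
```

```bash
python3 r.py
```

```text
17.97 yaw 169.35 dial 1.143 F [-0.3 -1.   2.5] T [-0.498  0.127  0.087] q6 35.89 eff6 -0.687 op 0.0108
```

Request:
move_arm([
  {"claw": -1,"travel": [0,0,0],"turn": 3},
  {"claw": -1,"travel": [0,0,0],"turn": 4},
  {"claw": -1,"travel": [0,0,0],"turn": 4},
  {"claw": -1,"travel": [0,0,0],"turn": 4},
])

```text
time: 18.3
ee_pos: [0.4612, 0.2167, 0.2434]
tcp_rot: [179.9, 0.4, 154.4]
wrist_force: [-2.5, -3.4, 3.7]
opening: 0.0116
```

```bash
python3 r.py
```

```text
18.3 yaw 154.36 dial 1.405 F [-2.5 -3.4  3.7] T [-0.897  0.466 -0.024] q6 50.87 eff6 -1.326 op 0.0116
```

Request:
move_arm([
  {"claw": -1,"travel": [0,0,0],"turn": 3},
  {"claw": -1,"travel": [0,0,0],"turn": 4},
  {"claw": -1,"travel": [0,0,0],"turn": 4},
  {"claw": -1,"travel": [0,0,0],"turn": 2},
  {"claw": -1,"travel": [0,0,0],"turn": 1},
])

```text
time: 18.72
ee_pos: [0.461, 0.2165, 0.2435]
tcp_rot: [179.8, 0.4, 140.4]
wrist_force: [-2.6, -5.2, 3.4]
opening: 0.0115
```

```bash
python3 r.py
```

```text
18.72 yaw 140.42 dial 1.648 F [-2.6 -5.2  3.4] T [-1.228  0.711  0.093] q6 64.8 eff6 0.162 op 0.0115
```

Request:
move_arm([
  {"claw": -1,"travel": [0,0,0],"turn": 0.5},
  {"claw": -1,"travel": [0,0,0],"turn": 0.5},
  {"claw": -1,"travel": [0,0,0],"turn": 0.5},
  {"claw": -1,"travel": [0,0,0],"turn": 0.5},
])

```text
time: 19.05
ee_pos: [0.461, 0.2165, 0.2434]
tcp_rot: [179.8, 0.4, 138.5]
wrist_force: [-2.7, -5.3, 5.5]
opening: 0.0114
```

```bash
python3 r.py
```

```text
19.05 yaw 138.52 dial 1.681 F [-2.7 -5.3  5.5] T [-1.278  0.786  0.11 ] q6 66.7 eff6 -0.044 op 0.0114
```

Request:
move_arm([
  {"claw": -1,"travel": [0,0,0],"turn": 0.5},
  {"claw": -1,"travel": [0,0,0],"turn": 0.5},
  {"claw": -1,"travel": [0,0,0],"turn": 0.5},
  {"claw": -1,"travel": [0,0,0],"turn": 0.5},
])

```text
time: 19.38
ee_pos: [0.461, 0.2164, 0.2434]
tcp_rot: [179.8, 0.4, 136.5]
wrist_force: [-3.5, -6.1, 4.7]
opening: 0.0116
```

```bash
python3 r.py
```

```text
19.38 yaw 136.52 dial 1.716 F [-3.5 -6.1  4.7] T [-1.296  0.823  0.121] q6 68.7 eff6 -0.047 op 0.0116
```

Request:
move_arm([
  {"claw": -1,"travel": [0,0,0],"turn": 0.5},
  {"claw": -1,"travel": [0,0,0],"turn": 0.5},
  {"claw": -1,"travel": [0,0,0],"turn": 0.5},
  {"claw": -1,"travel": [0,0,0],"turn": 0.5},
])

```text
time: 19.72
ee_pos: [0.461, 0.2164, 0.2434]
tcp_rot: [179.8, 0.4, 134.5]
wrist_force: [-2.9, -6.1, 4.4]
opening: 0.0115
```

```bash
python3 r.py
```

```text
19.72 yaw 134.52 dial 1.751 F [-2.9 -6.1  4.4] T [-1.348  0.923  0.102] q6 70.7 eff6 -0.051 op 0.0115
```

Request:
move_arm([
  {"claw": -1,"travel": [0,0,0],"turn": 0.5},
  {"claw": -1,"travel": [0,0,0],"turn": 0.5},
])

```text
time: 19.88
ee_pos: [0.461, 0.2164, 0.2434]
tcp_rot: [179.8, 0.4, 133.5]
wrist_force: [-4.1, -6.2, 5.4]
opening: 0.0115
```

```bash
python3 r.py
```

```text
19.88 yaw 133.52 dial 1.768 F [-4.1 -6.2  5.4] T [-1.356  0.835  0.164] q6 71.7 eff6 -0.057 op 0.0115
```

Request:
move_arm([
  {"claw": -1,"travel": [0,0,0],"turn": 0.5},
  {"claw": -1,"travel": [0,0,0],"turn": 0.5},
  {"claw": -1,"travel": [0,0,0],"turn": 0.5},
])

```text
time: 20.13
ee_pos: [0.4609, 0.2164, 0.2434]
tcp_rot: [179.8, 0.4, 132.0]
wrist_force: [-4.2, -6.7, 5.4]
opening: 0.0113
```

```bash
python3 r.py
```

```text
20.13 yaw 132.02 dial 1.795 F [-4.2 -6.7  5.4] T [-1.377  0.902  0.101] q6 73.2 eff6 -0.049 op 0.0113
```

Request:
move_arm([
  {"claw": -1,"travel": [0,0,0],"turn": 0.5},
  {"claw": -1,"travel": [0,0,0],"turn": 0.5},
  {"claw": -1,"travel": [0,0,0],"turn": 0.5},
])

```text
time: 20.38
ee_pos: [0.4609, 0.2164, 0.2434]
tcp_rot: [179.8, 0.4, 130.5]
wrist_force: [-4.6, -5.4, 6.1]
opening: 0.0114
```

```bash
python3 r.py
```

```text
20.38 yaw 130.52 dial 1.821 F [-4.6 -5.4  6.1] T [-1.439  0.942  0.143] q6 74.7 eff6 -0.044 op 0.0114
```

Request:
move_arm([
  {"claw": -1,"travel": [0,0,0],"turn": 0.5},
  {"claw": -1,"travel": [0,0,0],"turn": 0.5},
  {"claw": -1,"travel": [0,0,0],"turn": 0.5},
])

```text
time: 20.63
ee_pos: [0.4609, 0.2164, 0.2434]
tcp_rot: [179.8, 0.4, 129.0]
wrist_force: [-4.4, -7.1, 5.8]
opening: 0.0113
```

```bash
python3 r.py
```

```text
20.63 yaw 129.02 dial 1.847 F [-4.4 -7.1  5.8] T [-1.446  0.93   0.099] q6 76.2 eff6 -0.043 op 0.0113
```

Request:
move_arm([
  {"claw": -1,"travel": [0,0,0],"turn": 0.5},
  {"claw": -1,"travel": [0,0,0],"turn": 0.5},
  {"claw": -1,"travel": [0,0,0],"turn": 0.5},
])

```text
time: 20.88
ee_pos: [0.4609, 0.2164, 0.2434]
tcp_rot: [179.8, 0.4, 127.5]
wrist_force: [-4.5, -7.0, 6.6]
opening: 0.0114
```

```bash
python3 r.py
```

```text
20.88 yaw 127.52 dial 1.873 F [-4.5 -7.   6.6] T [-1.475  0.952  0.102] q6 77.7 eff6 -0.027 op 0.0114
```

Request:
move_arm([
  {"claw": -1,"travel": [0,0,0],"turn": 0.5},
  {"claw": -1,"travel": [0,0,0],"turn": 0.5},
  {"claw": -1,"travel": [0,0,0],"turn": 0.5},
])

```text
time: 21.13
ee_pos: [0.4608, 0.2164, 0.2435]
tcp_rot: [179.8, 0.4, 126.0]
wrist_force: [-4.2, -6.5, 6.4]
opening: 0.0113
```

```bash
python3 r.py
```

```text
21.13 yaw 126.02 dial 1.899 F [-4.2 -6.5  6.4] T [-1.479  1.064  0.088] q6 79.2 eff6 -0.049 op 0.0113
```

Request:
move_arm([
  {"claw": -1,"travel": [0,0,0],"turn": 0.5},
  {"claw": -1,"travel": [0,0,0],"turn": 0.5},
])

```text
time: 21.3
ee_pos: [0.4609, 0.2163, 0.2434]
tcp_rot: [179.8, 0.4, 125.0]
wrist_force: [-4.5, -6.6, 7.2]
opening: 0.0113
```

```bash
python3 r.py
```

```text
21.3 yaw 125.01 dial 1.917 F [-4.5 -6.6  7.2] T [-1.52   1.117  0.062] q6 80.2 eff6 -0.046 op 0.0113
```

Request:
move_arm([
  {"claw": -1,"travel": [0,0,0],"turn": 0.5},
  {"claw": -1,"travel": [0,0,0],"turn": 0.5},
  {"claw": -1,"travel": [0,0,0],"turn": 0.5},
])

```text
time: 21.55
ee_pos: [0.4608, 0.2163, 0.2434]
tcp_rot: [179.8, 0.4, 123.5]
wrist_force: [-4.8, -7.4, 6.0]
opening: 0.0116
```

```bash
python3 r.py
```

```text
21.55 yaw 123.52 dial 1.943 F [-4.8 -7.4  6. ] T [-1.544  1.164  0.18 ] q6 81.7 eff6 -0.041 op 0.0116
```

Request:
move_arm([
  {"claw": -1,"travel": [0,0,0],"turn": 0.5},
  {"claw": -1,"travel": [0,0,0],"turn": 0.5},
])

```text
time: 21.72
ee_pos: [0.4608, 0.2163, 0.2434]
tcp_rot: [179.8, 0.4, 122.5]
wrist_force: [-5.0, -7.6, 7.4]
opening: 0.0117
```

```bash
python3 r.py
```

```text
21.72 yaw 122.52 dial 1.96 F [-5.  -7.6  7.4] T [-1.558  1.173  0.083] q6 82.7 eff6 -0.056 op 0.0117
```

Request:
move_arm([
  {"claw": -1,"travel": [-0.02,-0.03,0],"turn": 0.5},
  {"claw": -1,"travel": [-0.01,-0.03,0],"turn": 0.5},
  {"claw": -1,"travel": [0,0,0],"turn": 0.5},
])

```text
time: 21.97
ee_pos: [0.4606, 0.216, 0.2434]
tcp_rot: [179.7, 0.3, 121.0]
wrist_force: [-4.3, -4.3, 5.9]
opening: 0.0113
```

```bash
python3 r.py
```

```text
21.97 yaw 121.02 dial 1.986 F [-4.3 -4.3  5.9] T [-1.14   0.968  0.108] q6 84.16 eff6 -0.06 op 0.0113
```

Request:
move_arm([
  {"claw": -1,"travel": [0,0,0],"turn": 0.5},
  {"claw": -1,"travel": [0,0,0],"turn": 0.5},
])

```text
time: 22.13
ee_pos: [0.4606, 0.2161, 0.2434]
tcp_rot: [179.7, 0.3, 120.0]
wrist_force: [-4.5, -5.0, 6.1]
opening: 0.0115
```

```bash
python3 r.py
```

```text
22.13 yaw 120.03 dial 2.004 F [-4.5 -5.   6.1] T [-1.218  1.006  0.16 ] q6 85.16 eff6 -0.052 op 0.0115
```

Request:
move_arm([
  {"claw": -1,"travel": [0,0,0],"turn": 0.5},
  {"claw": -1,"travel": [0,0,0],"turn": 0.5},
  {"claw": -1,"travel": [0,0,0],"turn": 0.5},
])

```text
time: 22.38
ee_pos: [0.4606, 0.216, 0.2434]
tcp_rot: [179.7, 0.3, 118.5]
wrist_force: [-3.4, -4.3, 6.3]
opening: 0.0117
```

```bash
python3 r.py
```

```text
22.38 yaw 118.52 dial 2.03 F [-3.4 -4.3  6.3] T [-1.174  0.988  0.135] q6 86.66 eff6 -0.047 op 0.0117
```

Request:
move_arm([
  {"claw": -1,"travel": [0,0,0],"turn": 0.5},
  {"claw": -1,"travel": [0,0,0],"turn": 0.5},
])

```text
time: 22.55
ee_pos: [0.4606, 0.216, 0.2434]
tcp_rot: [179.7, 0.3, 117.5]
wrist_force: [-4.5, -4.6, 5.5]
opening: 0.0117
```

```bash
python3 r.py
```

```text
22.55 yaw 117.52 dial 2.048 F [-4.5 -4.6  5.5] T [-1.134  1.098  0.145] q6 87.66 eff6 -0.046 op 0.0117
```

Request:
move_arm([
  {"claw": -1,"travel": [0,0,0],"turn": 0.5},
  {"claw": -1,"travel": [0,0,0],"turn": 0.5},
  {"claw": -1,"travel": [0,0,0],"turn": 0.5},
])

```text
time: 22.8
ee_pos: [0.4606, 0.216, 0.2434]
tcp_rot: [179.7, 0.3, 116.0]
wrist_force: [-5.0, -5.5, 5.4]
opening: 0.0115
```

```bash
python3 r.py
```

```text
22.8 yaw 116.02 dial 2.074 F [-5.  -5.5  5.4] T [-1.246  1.117  0.077] q6 89.17 eff6 -0.085 op 0.0115
```

Request:
move_arm([
  {"claw": -1,"travel": [0,0,0],"turn": 0.5},
  {"claw": -1,"travel": [0,0,0],"turn": 0.5},
])

```text
time: 22.97
ee_pos: [0.4606, 0.216, 0.2434]
tcp_rot: [179.7, 0.3, 115.0]
wrist_force: [-5.3, -4.3, 6.1]
opening: 0.0113
```

```bash
python3 r.py
```

```text
22.97 yaw 115.02 dial 2.091 F [-5.3 -4.3  6.1] T [-1.258  1.142 -0.022] q6 90.17 eff6 -0.219 op 0.0113
```

eff6 shows the same draw-in signature at about 2.09, so I'm going on in half-degree steps.

Request:
move_arm([
  {"claw": -1,"travel": [0,0,0],"turn": 0.5},
  {"claw": -1,"travel": [0,0,0],"turn": 0.5},
])

```text
time: 23.13
ee_pos: [0.4605, 0.216, 0.2434]
tcp_rot: [179.7, 0.3, 114.0]
wrist_force: [-5.1, -5.2, 7.1]
opening: 0.0116
```

```bash
python3 r.py
```

```text
23.13 yaw 114.02 dial 2.109 F [-5.1 -5.2  7.1] T [-1.218  1.141  0.042] q6 91.17 eff6 -0.114 op 0.0116
```

Request:
move_arm([
  {"claw": -1,"travel": [0,0,0],"turn": 0.5},
  {"claw": -1,"travel": [0,0,0],"turn": 0.5},
])

```text
time: 23.3
ee_pos: [0.4605, 0.216, 0.2434]
tcp_rot: [179.7, 0.3, 113.0]
wrist_force: [-4.7, -5.5, 5.8]
opening: 0.0114
```

```bash
python3 r.py
```

```text
23.3 yaw 113.02 dial 2.126 F [-4.7 -5.5  5.8] T [-1.309  1.204  0.027] q6 92.17 eff6 -0.119 op 0.0114
```

Request:
move_arm([
  {"claw": -1,"travel": [0,0,0],"turn": 0.5},
])

```text
time: 23.38
ee_pos: [0.4605, 0.216, 0.2434]
tcp_rot: [179.7, 0.3, 112.5]
wrist_force: [-5.0, -4.9, 5.9]
opening: 0.0114
```

```bash
python3 r.py
```

```text
23.38 yaw 112.52 dial 2.135 F [-5.  -4.9  5.9] T [-1.252  1.246  0.061] q6 92.67 eff6 -0.113 op 0.0114
```

Request:
move_arm([
  {"claw": -1,"travel": [0,0,0],"turn": 0.5},
])

```text
time: 23.47
ee_pos: [0.4605, 0.216, 0.2434]
tcp_rot: [179.7, 0.3, 112.0]
wrist_force: [-4.2, -5.2, 6.8]
opening: 0.0117
```

```bash
python3 r.py
```

```text
23.47 yaw 112.02 dial 2.144 F [-4.2 -5.2  6.8] T [-1.282  1.253  0.12 ] q6 93.17 eff6 -0.056 op 0.0117
```

Request:
move_arm([
  {"claw": -1,"travel": [0,0,0],"turn": 0.5},
])

```text
time: 23.55
ee_pos: [0.4605, 0.216, 0.2434]
tcp_rot: [179.7, 0.3, 111.5]
wrist_force: [-5.7, -4.9, 6.6]
opening: 0.0111
```

```bash
python3 r.py
```

```text
23.55 yaw 111.53 dial 2.152 F [-5.7 -4.9  6.6] T [-1.289  1.218  0.198] q6 93.66 eff6 0.029 op 0.0111
```

Request:
move_arm([
  {"claw": -1,"travel": [0,0,0],"turn": 0.5},
])

```text
time: 23.63
ee_pos: [0.4605, 0.216, 0.2434]
tcp_rot: [179.7, 0.3, 111.0]
wrist_force: [-5.6, -4.5, 6.0]
opening: 0.011
```

```bash
python3 r.py
```

```text
23.63 yaw 111.03 dial 2.161 F [-5.6 -4.5  6. ] T [-1.264  1.203  0.299] q6 94.16 eff6 0.13 op 0.011
```

It's stopping at 2.16 (0.30 N m). I'll back off and check the other side gently.

Request:
move_arm([
  {"claw": -1,"travel": [0,0,0],"turn": -1.5},
  {"claw": -1,"travel": [0,0,0],"turn": -1.5},
  {"claw": -1,"travel": [0,0,0],"turn": -1},
  {"claw": -1,"travel": [0,0,0],"turn": -0.5},
])

```text
time: 23.97
ee_pos: [0.4606, 0.216, 0.2434]
tcp_rot: [179.7, 0.3, 115.6]
wrist_force: [-4.9, -5.4, 5.1]
opening: 0.0117
```

```bash
python3 r.py
```

```text
23.97 yaw 115.58 dial 2.081 F [-4.9 -5.4  5.1] T [-1.222  1.098 -0.186] q6 89.6 eff6 -0.223 op 0.0117
```

Request:
move_arm([
  {"claw": -1,"travel": [0,0,0],"turn": -0.5},
])

```text
time: 24.05
ee_pos: [0.4606, 0.216, 0.2434]
tcp_rot: [179.7, 0.3, 116.0]
wrist_force: [-5.6, -4.2, 6.5]
opening: 0.0113
```

```bash
python3 r.py
```

```text
24.05 yaw 116.05 dial 2.073 F [-5.6 -4.2  6.5] T [-1.19   1.136 -0.333] q6 89.14 eff6 -0.154 op 0.0113
```

Both ways stop dead (2.07 and 2.16), so the left dial has caught. I'll centre it at about 2.115, release and rise.

Request:
move_arm([
  {"claw": -1,"travel": [0,0,0],"turn": 1.2},
  {"claw": -1,"travel": [0,0,0],"turn": 1.3},
  {"claw": -1,"travel": [0,0,0],"turn": 0},
])

```text
time: 24.3
ee_pos: [0.4605, 0.216, 0.2434]
tcp_rot: [179.7, 0.3, 113.5]
wrist_force: [-5.2, -5.2, 6.3]
opening: 0.0116
```

```bash
python3 r.py
```

```text
24.3 yaw 113.46 dial 2.118 F [-5.2 -5.2  6.3] T [-1.166  1.221 -0.034] q6 91.73 eff6 0.344 op 0.0116
```

Request:
move_arm([
  {"claw": -0.3,"travel": [0,0,0],"turn": 0},
  {"claw": 0,"travel": [0,0,0],"turn": 0},
  {"claw": 0,"travel": [0,0,0],"turn": 0},
  {"claw": 0,"travel": [0,0,-1.5],"turn": 0},
  {"claw": 0,"travel": [0,0,-3],"turn": 0},
])

```text
time: 24.72
ee_pos: [0.4599, 0.2162, 0.2852]
tcp_rot: [179.9, 0.2, 113.6]
wrist_force: [0.5, 0.4, -0.7]
opening: 0.0431
```

Request:
move_arm([
  {"claw": 0,"travel": [0,0,-2],"turn": -7},
  {"claw": 0,"travel": [0,0,0],"turn": -7},
  {"claw": 0,"travel": [0,0,0],"turn": -7},
  {"claw": 0,"travel": [0,0,0],"turn": -7},
  {"claw": 0,"travel": [0,0,0],"turn": -7},
])

```text
time: 25.13
ee_pos: [0.4606, 0.2167, 0.3081]
tcp_rot: [179.8, 0.4, 148.9]
wrist_force: [0.5, -0.1, 0.7]
opening: 0.0427
```

Request:
move_arm([
  {"claw": 0,"travel": [0,0,0],"turn": -7},
  {"claw": 0,"travel": [0,0,0],"turn": -6},
  {"claw": 0,"travel": [0,0,0],"turn": 0},
  {"claw": 0,"travel": [0,0,0],"turn": 0},
])

```text
time: 25.47
ee_pos: [0.4605, 0.2166, 0.308]
tcp_rot: [179.9, 0.4, 161.4]
wrist_force: [0.4, 0.8, -0.1]
opening: 0.0425
```

```bash
python3 tg.py .5100 .1338 .13 163.2; python3 - <<'E'
from h import *
s=viewer.camera("scene")
cv2.imwrite("pics/s5.png",cv2.resize(s[235:365,175:335],(800,650))[:600])
E
```

```text
25.47 grasp pt [0.4617 0.2165 0.1533] [179.88   0.43 161.37] open 0.0425 F [ 0.41  0.77 -0.08] T [-0.022  0.051 -0.014] q [25.2 -1.7 -7.5 83.9 -0.2 43.9]
cm in tool: [-7.2  -6.3   2.37] turn -1.83
```

View pics/s5.png

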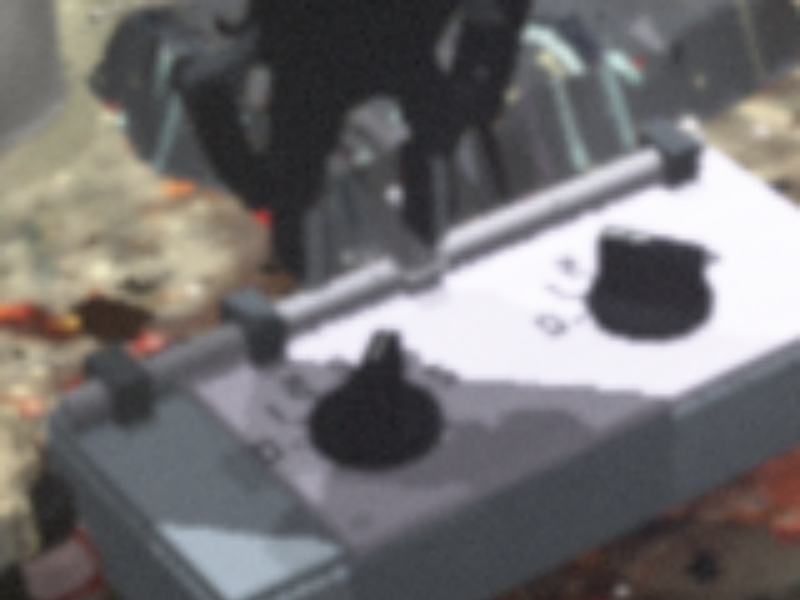

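The left dial's pointer (380,345) is now near 4 and the right's (625,235) near 1. Next is the knob.

Request:
move_arm([
  {"claw": 0.1,"travel": [-3.6,-1.5,0],"turn": -1.8},
  {"claw": 0.1,"travel": [-3.6,-1.6,0],"turn": 0},
  {"claw": 0.1,"travel": [0,-3.0,0],"turn": 0},
  {"claw": 0.1,"travel": [0,0,1.0],"turn": 0},
  {"claw": 0.1,"travel": [0,0,0],"turn": 0},
])

```text
time: 25.93
ee_pos: [0.5112, 0.1354, 0.2967]
tcp_rot: [180.0, 0.3, 163.1]
wrist_force: [-1.5, 0.9, -0.9]
opening: 0.0471
```

```bash
python3 tg.py .5100 .1330 .097 163.2; python3 - <<'E'
from h import *
s=viewer.camera("scene")
cv2.imwrite("pics/s6.png",cv2.resize(s[205:335,175:335],(800,650))[:600])
E
```

```text
25.93 grasp pt [0.5121 0.1352 0.142 ] [179.97   0.32 163.08] open 0.0471 F [-1.47  0.86 -0.91] T [ 0.015  0.017 -0.015] q [14.9  1.1 -5.9 82.7 -0.1 31.8]
cm in tool: [ 0.16 -0.28  4.5 ] turn -0.12
```

View pics/s6.png

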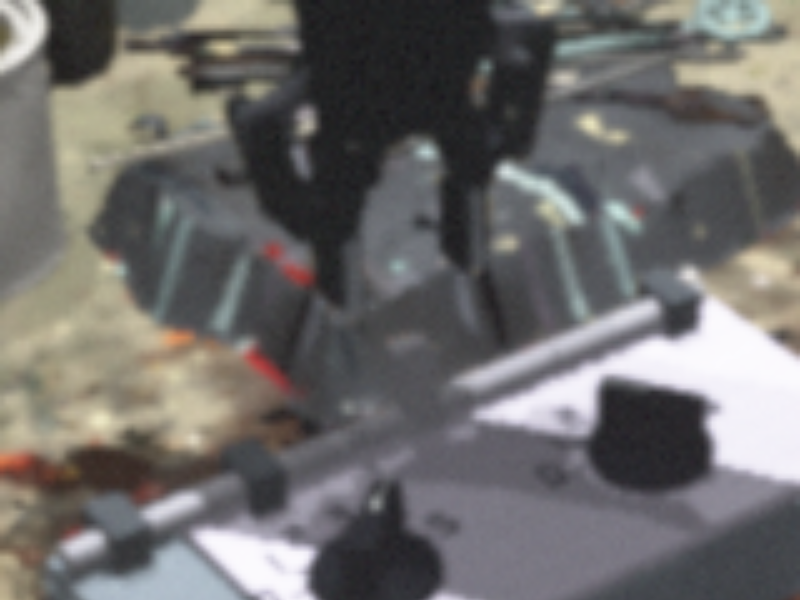

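The jaws straddle the knob (405,340). I'm descending.

Request:
move_arm([
  {"claw": 0.1,"travel": [0.16,-0.28,1.5],"turn": 0},
  {"claw": 0.1,"travel": [0,0,1.2],"turn": 0},
  {"claw": 0.1,"travel": [0,0,1.0],"turn": 0},
  {"claw": 0.1,"travel": [0,0,0.8],"turn": 0},
  {"claw": 0.1,"travel": [0,0,0],"turn": 0},
])

```text
time: 26.4
ee_pos: [0.5087, 0.1347, 0.2515]
tcp_rot: [180.0, 0.3, 163.4]
wrist_force: [-0.2, -0.1, -0.0]
opening: 0.0472
```

```bash
python3 tg.py .5100 .1330 .097 163.2
```

```text
26.4 grasp pt [0.5095 0.1345 0.0968] [179.98   0.3  163.38] open 0.0472 F [-0.25 -0.12 -0.03] T [ 0.014 -0.002  0.025] q [ 14.9   1.4 -10.6  77.7  -0.1  31.5]
cm in tool: [-0.09 -0.13 -0.02] turn 0.18
```

Request:
move_arm([
  {"claw": -0.4,"travel": [0,0,0],"turn": 0},
  {"claw": -0.5,"travel": [0,0,0],"turn": 0},
  {"claw": -1,"travel": [0,0,0],"turn": 0},
  {"claw": -1,"travel": [0,0,0],"turn": 0},
])

```text
time: 26.73
ee_pos: [0.5094, 0.1342, 0.2542]
tcp_rot: [179.9, 0.5, 163.3]
wrist_force: [-1.3, -1.5, 3.0]
opening: 0.0152
```

```bash
python3 tg.py .5100 .1330 .097 163.2
```

```text
26.73 grasp pt [0.5107 0.1341 0.0995] [179.89   0.48 163.35] open 0.0152 F [-1.31 -1.5   3.04] T [-0.245  0.274 -0.022] q [ 14.8   1.3 -10.4  77.8  -0.2  31.4]
cm in tool: [ 0.03 -0.13  0.25] turn 0.15
```

It's gripped. Box −y is tool −y here, so I'll pull slowly that way.

Request:
move_arm([
  {"claw": -1,"travel": [0,-0.2,0],"turn": 0},
  {"claw": -1,"travel": [0,-0.3,0],"turn": 0},
  {"claw": -1,"travel": [0,-0.3,0],"turn": 0},
])

```text
time: 26.98
ee_pos: [0.5071, 0.1267, 0.2542]
tcp_rot: [179.8, 0.5, 163.4]
wrist_force: [-1.2, 3.7, 5.3]
opening: 0.0153
```

Request:
move_arm([
  {"claw": -1,"travel": [0,-0.3,0],"turn": 0},
  {"claw": -1,"travel": [0,-0.4,0],"turn": 0},
  {"claw": -1,"travel": [0,-0.4,0],"turn": 0},
])

```text
time: 27.23
ee_pos: [0.5038, 0.116, 0.2542]
tcp_rot: [179.8, 0.5, 163.4]
wrist_force: [-1.8, 4.6, 5.9]
opening: 0.0154
```

```bash
python3 tg.py .5100 .1330 .097 163.2
```

```text
27.23 grasp pt [0.5052 0.1161 0.0995] [179.82   0.48 163.38] open 0.0154 F [-1.83  4.6   5.91] T [ 0.75   0.25  -0.103] q [ 13.   -0.1 -11.8  77.8  -0.1  29.6]
cm in tool: [0.03 1.75 0.25] turn 0.18
```

It's moving at only 4 N. The block can come as late as 33 mm, so I'll keep watching the force.

Request:
move_arm([
  {"claw": -1,"travel": [0,-0.4,0],"turn": 0},
  {"claw": -1,"travel": [0,-0.4,0],"turn": 0},
  {"claw": -1,"travel": [0,-0.3,0],"turn": 0},
])

```text
time: 27.48
ee_pos: [0.5006, 0.1053, 0.2542]
tcp_rot: [179.8, 0.5, 163.4]
wrist_force: [-1.8, 3.8, 6.2]
opening: 0.0151
```

Request:
move_arm([
  {"claw": -1,"travel": [0,-0.3,0],"turn": 0},
  {"claw": -1,"travel": [0,-0.3,0],"turn": 0},
  {"claw": -1,"travel": [0,-0.2,0],"turn": 0},
])

```text
time: 27.73
ee_pos: [0.4983, 0.0977, 0.2541]
tcp_rot: [179.8, 0.5, 163.4]
wrist_force: [-1.9, 3.4, 6.1]
opening: 0.0156
```

Request:
move_arm([
  {"claw": -1,"travel": [0,-0.2,0],"turn": 0},
  {"claw": -1,"travel": [0,-0.2,0],"turn": 0},
])

```text
time: 27.9
ee_pos: [0.4972, 0.094, 0.2542]
tcp_rot: [179.8, 0.5, 163.4]
wrist_force: [-1.3, 4.2, 6.7]
opening: 0.015
```

```bash
python3 tg.py .5100 .1341 .097 163.2
```

```text
27.9 grasp pt [0.4986 0.0941 0.0995] [179.82   0.47 163.37] open 0.015 F [-1.29  4.16  6.65] T [ 0.707  0.328 -0.082] q [ 10.7  -1.6 -13.3  77.8  -0.1  27.3]
cm in tool: [0.05 4.16 0.26] turn 0.17
```

Already drawn 41.6 mm. A little more until the stop is felt.

Request:
move_arm([
  {"claw": -1,"travel": [0,-0.1,0],"turn": 0},
  {"claw": -1,"travel": [0,-0.1,0],"turn": 0},
])

```text
time: 28.07
ee_pos: [0.4966, 0.0921, 0.2541]
tcp_rot: [179.8, 0.5, 163.4]
wrist_force: [-1.8, 4.4, 6.9]
opening: 0.0157
```

Request:
move_arm([
  {"claw": -1,"travel": [0,-0.1,0],"turn": 0},
  {"claw": -1,"travel": [0,-0.1,0],"turn": 0},
])

```text
time: 28.23
ee_pos: [0.4962, 0.0905, 0.2542]
tcp_rot: [179.7, 0.5, 163.4]
wrist_force: [1.3, 11.5, 4.3]
opening: 0.0155
```

```bash
python3 tg.py .5100 .1341 .097 163.2
```

```text
28.23 grasp pt [0.4976 0.0909 0.0995] [179.73   0.47 163.39] open 0.0155 F [ 1.26 11.48  4.27] T [ 2.276 -0.063 -0.095] q [ 10.3  -1.8 -13.5  77.8   0.   26.9]
cm in tool: [0.05 4.5  0.27] turn 0.19
```

The hard stop is felt at 45 mm. I'll ease back slightly, let go, rise, and look.

Request:
move_arm([
  {"claw": -1,"travel": [0,0.08,0],"turn": 0},
  {"claw": -0.4,"travel": [0,0,0],"turn": 0},
  {"claw": 0,"travel": [0,0,0],"turn": 0},
  {"claw": 0,"travel": [0,0,0],"turn": 0},
  {"claw": 0,"travel": [0,0,-1],"turn": 0},
])

```text
time: 28.65
ee_pos: [0.4957, 0.0907, 0.2617]
tcp_rot: [-180.0, 0.3, 163.3]
wrist_force: [0.2, 0.4, -0.4]
opening: 0.0425
```

Request:
move_arm([
  {"claw": 0,"travel": [0,0,-3],"turn": 0},
  {"claw": 0,"travel": [0,0,-4],"turn": 0},
  {"claw": 0,"travel": [0,0,-4],"turn": 0},
  {"claw": 0,"travel": [3,0,-2],"turn": 0},
  {"claw": 0,"travel": [4,0,0],"turn": 0},
])

```text
time: 29.07
ee_pos: [0.429, 0.1108, 0.3977]
tcp_rot: [179.7, 0.8, 163.2]
wrist_force: [0.6, 1.4, 0.7]
opening: 0.043
```

Request:
move_arm([
  {"claw": 0,"travel": [0,-4,0],"turn": 0},
  {"claw": 0,"travel": [0,-4,0],"turn": 0},
  {"claw": 0,"travel": [0,-4,0],"turn": 0},
  {"claw": 0,"travel": [0,-4,0],"turn": 0},
  {"claw": 0,"travel": [0,-4,0],"turn": 0},
])

```text
time: 29.48
ee_pos: [0.3696, -0.0817, 0.3934]
tcp_rot: [179.9, 0.5, 163.4]
wrist_force: [1.0, -0.5, -0.5]
opening: 0.0427
```

Request:
move_arm([
  {"claw": 0,"travel": [0,-4,0],"turn": 0},
  {"claw": 0,"travel": [0,-4,0],"turn": 0},
  {"claw": 0,"travel": [0,-4,0],"turn": 0},
  {"claw": 0,"travel": [0,0,0],"turn": 0},
])

```text
time: 29.82
ee_pos: [0.3342, -0.2006, 0.3928]
tcp_rot: [-180.0, 0.5, 162.9]
wrist_force: [0.3, 0.6, 0.2]
opening: 0.0429
```

```bash
python3 - <<'E'
from h import *
s=viewer.camera("scene");t=viewer.camera("top")
cv2.imwrite("pics/s7.png",cv2.resize(s[235:365,175:335],(800,650))[:600])
cv2.imwrite("pics/t7.png",cv2.resize(t[190:300,180:340],(800,550),interpolation=cv2.INTER_CUBIC))
f=lambda x,y:((x+.5)/5-.5+180,(y+.5)/5-.5+190)
a=cv2.imread("pics/top0.png");d=cv2.absdiff(a,t).max(2); cv2.imwrite("pics/d7.png",d)
o=status.get_obs(); print(o["time"],o["ee_pos"],o["wrist_force"].round(1))
E
```

```text
29.9167 [ 0.33570367 -0.19687874  0.39273767] [-0.5  0.4 -0.5]
```

View pics/s7.png

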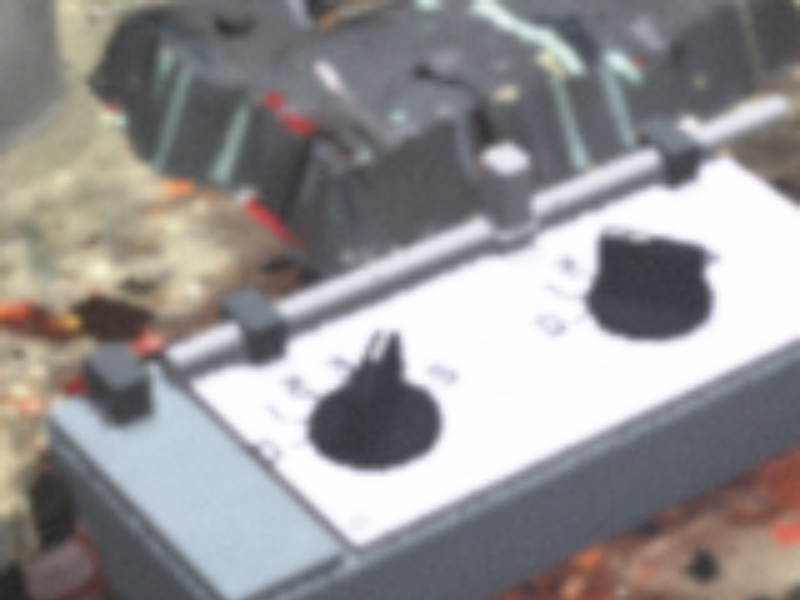

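View pics/t7.png

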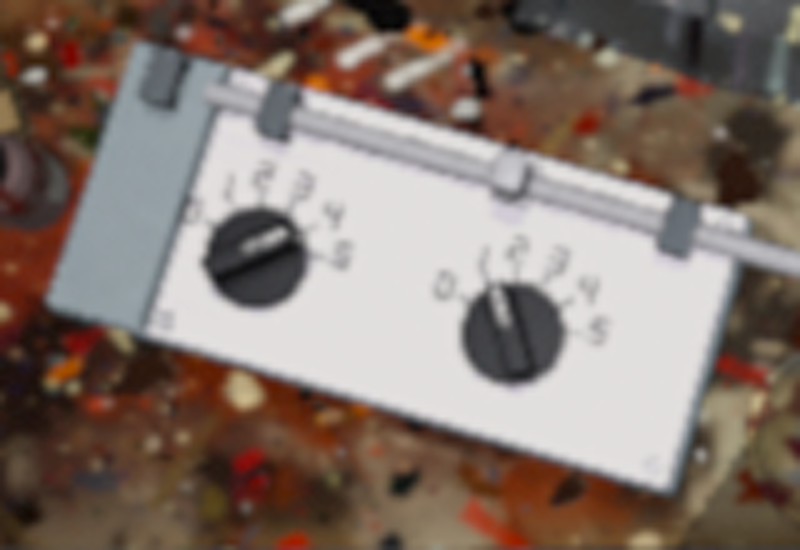

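View pics/d7.png

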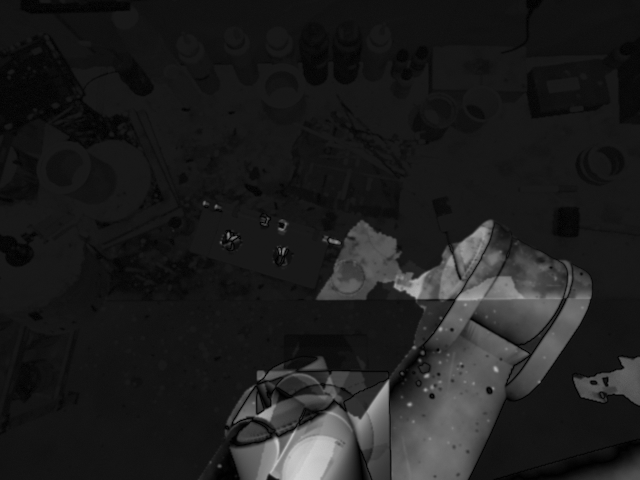

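The pictures show the rod clear of the keeper, with its end at top-crop (210,92). The knob has gone from (423,147) to (511,172), the left pointer stands near 4 and the right near 1. The difference image shows the lid, brush and bottle unmoved apart from shadow. The arm is clear, so I'm handing in.

```bash
python3 -c "
from workcell import bot
print(bot.job_done())"
```

```text
the job is handed in; nothing more can be done
None
```

The strongbox is unlocked, with both dials caught on the code and the bolt drawn fully out. I handed the job in at about 30 s of the 72 s allowed.

- **Right dial:** it caught at about 0.67 rad and stopped dead both ways, at about 0.62 and 0.72. One reading while feeling reached 0.42 N m and two others were just over 0.35. The clutch may therefore have slipped a few thousandths to a hundredth of a rad, but I could not measure this directly.
- **Left dial:** it caught at about 2.11 rad and stopped both ways, at about 2.07 and 2.16, with torque under 0.35 N m.
- **Bolt:** it slid at about 4 N over 45 mm to its hard stop and was then let go. The final pictures show the rod out of the keeper and the pointers near 4 and 1.
- **Things round the box:** the image difference shows the lid and bottle in place. The arm and its shadow partly cover the area of the brush, but the arm never went low near it.
- **Mishap:** early on, the last joint reached its range limit. That tilted the tool by about 5.5°, which I undid at the opposite limit, in free space and without contact.

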